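# Carry a test disc on the lifter and seat it in the sprung nest

### The job

With the lifter, scoop the steel test disc off its stand and carry it balanced level on the blade, never touching it with the fingers, onto the rails of the measuring nest. Slide it home between the guides with the lifter until it gently pushes the sprung plunger in by a millimetre or two (about 5 N), hold it there for a moment, then slowly draw the lifter straight back so that the disc stays against the plunger. Stand the lifter back on the table right way up, clear of nest and stand, and leave the other things alone.

Things in the scene. Friction and masses are not known exactly. Their poses are not given: they have to be found in the camera images.
- lifter_grip (a point): Point to grip on the loose lifter (steel blade, black bar handle; 160 g, 167 mm long): centre of its bar, 14 mm wide (y), 24 mm tall; the bar runs 28 mm ahead of this point (x, to the blade) and 62 mm behind; 44 mm above the table when it stands. Blade underside 44 mm, blade top 40 mm below this point. No pose while the fingers hold it. Grip across y.
- lifter: The same lifter; origin on the blade's underside at the step, 62 mm ahead of and 44 mm below the grip point; z = 0 when it stands. x points to the blade's tip, z up. Blade flat, 22 mm wide, 4 mm thick, from x = 0 to 46 mm. The step at x = 0 is an upright face 22 mm wide, 8 mm higher than the blade's top; it pushes the disc. Heel foot 44 mm wide at x = -116 mm, as low as the blade.
- disc_center (a point): Centre of the loose plain steel disc, 48 mm in diameter, 10 mm thick, about 140 g. It starts lying flat on the stand's rails near their middle; this point is then 45 mm above the table. It is also reported while it lies on the lifter.
- disc: The same disc; origin at the centre of its underside, z up.
- stand: Loading stand (the shorter of the two railed fixtures), fixed; origin on the table under its middle. Dark base 80 x 90 mm, 10 mm high; two aluminium rails from x = -30 to 30 mm, tops 40 mm above the table, slot 32 mm wide between them (y = -16 to 16 mm), free down to 10 mm above the table, open at both ends. The blade enters it along +x.
- nest: Measuring nest, fixed; origin on the table; the disc is slid home along +x. Rails as on the stand (tops 40 mm high, same slot) from the open mouth x = -50 to 60 mm. On them two steel guides 10 mm high, 51 mm apart from x = -5 to 49 mm, flaring from x = -5 back to -26 mm (57 mm apart there). End block 62 mm high at x = 70 to 86 mm.
- nest_entry (a point): Point on the nest's middle line at rail-top height, x = -24 mm in the nest, same axes: a disc set down with its centre here lies on the rails just before the guides close in. From here it slides 27 to 45 mm along +x before it meets the plunger, depending on the setting of the hand screw behind it, which is not reported: find it by feel.
- plunger (a joint): How far the sprung plunger is pushed in, m: 0 at rest, 0.009 at its end. Its steel face (26 mm wide, 42 to 52 mm above the table) looks to -x of the nest. Spring 3000 N/m, no preload, well damped (60 N s/m): the last part of its return is stopped by the disc's friction on the rails if the lifter leaves slowly, so the disc stays pressed against it.
- parts_pot: White screw-lid pot, 45 mm wide, 43 mm high; a bystander to leave alone; origin under its middle.
- gloss_tile: Black glass tile in a frame, 62 x 88 x 13 mm; a bystander to leave alone; origin under its middle.
- sharpener: Small metal pencil sharpener, 15 x 25 x 14 mm; a bystander to leave alone; origin under its middle.
- tweezers: Tweezers lying on their side, 18 x 120 x 8 mm; a bystander to leave alone; origin under its middle.
- sanding_block: Cork block wrapped in abrasive paper, 48 x 85 x 25 mm; a bystander to leave alone; origin under its middle.
- rubber_block: Eraser block in a sleeve, 25 x 52 x 18 mm; a bystander to leave alone; origin under its middle.
Mind the look-alikes: they are no part of the job. Leave any red look-alike of the stand alone.

How it is judged:
On the way, in this order (a step that is already met when the one before it is completed fails the run):
1. the disc is carried by the lifter alone, clear above the stand's rails (contact force between disc and lifter above 0.4 N and contact force between disc and stand below 0.05 N and height (world z) of disc_center above 0.051 m), for 0.2 s.
2. the disc lies on the nest's rails between the guides and is pressed against the plunger, which it holds in by more than 0.8 mm (value of joint plunger above 0.0008 m and height (world z) of disc_center below 0.0475 m and y of disc_center in the frame of nest between -0.003 and 0.003 m), for 0.3 s.
At the end, for the whole second after the job is handed in: The disc rests flat on the nest's rails within 3 mm of the middle line, at rest, holding the plunger in by more than 0.05 mm; the lifter stands level on the table (blade within 6 mm, 0.08 rad), at rest, touching neither nest, stand nor disc (value of joint plunger above 5e-05 m and height (world z) of disc_center between 0.0435 and 0.0465 m and y of disc_center in the frame of nest between -0.003 and 0.003 m and x of disc_center in the frame of nest between 0 and 0.028 m and angle between disc's own z axis and vertical below 0.05 rad and linear speed of each of disc, lifter below 0.01 m/s and height (world z) of lifter between -0.004 and 0.006 m and angle between lifter's own z axis and vertical below 0.08 rad and contact force between lifter and nest below 0.05 N and contact force between lifter and stand below 0.05 N and contact force between lifter and disc below 0.05 N).
It fails at once if the fingers touch the disc (contact force between the fingers and disc above 0.3 N).
It fails at once if the disc tilts by more than 0.25 rad or is dropped below the rails (angle between disc's own z axis and vertical above 0.25 rad or height (world z) of disc_center below 0.038 m).
It fails at once if the disc is pressed into the nest or its plunger with more than 15 N (contact force between disc and nest above 15 N).
It fails at once if the lifter is pressed against the nest with more than 20 N (contact force between lifter and nest above 20 N).
It fails at once if a bystander is moved by more than 30 mm (distance of any of parts_pot, gloss_tile, sharpener, tweezers, sanding_block, rubber_block from where it was at the start of the episode above 0.03 m).
It also fails if it takes over 72 s, if anything falls off the work surface, if the arm or the gripper's body presses on something with over 40 N, if the wrist force passes 120 N, or if a joint passes its speed limit or range.

### The arm

A 6-joint arm with a two-finger parallel gripper is mounted at the origin on a cart in front of the work surface, level with it; the furniture and walls round the work are solid. World frame = base frame: x ahead of the robot, y to its left, z up, the work surface at z = 0. Lengths are in m, angles in rad, forces in N, time in s.
With the tool pointing down it reaches from about 0.375 to 0.9 m from the base axis. Payload 3.1 kg.
Tool frame: the origin (TCP) lies midway between the tips of the shut fingers; the grasp point (between the pads) lies 19 mm behind it (manip.hold_point_z is the distance from the TCP to the grasp point, in m); z points along the fingers, y is the direction in which the jaws open and shut (so a half turn about z gives the same grasp; the last joint's range is limited). The gripper opens to 85 mm and grips with 20 to 120 N. Pads are 22 mm wide; open, the fingers measure 114 mm over their backs; the gripper's body (76 mm by 85 mm) begins 54 mm behind the grasp point. The pads swing forward as they close: fully open they stand 13 mm farther back than shut.
Start: joints at [1.171, 0.527, 1.433, -0, 1.181, -0.178], TCP at [0.137, 0.61, 0.231] pointing down, gripper open.
Joint ranges: [-3.08, 3.08], [-0.75, 2.2], [0.22, 2.44], [-1.43, 4.57], [0, 2.65], [-2.85, 2.85]. Speed limits (rad/s): [2.79, 2.79, 3.14, 3.14, 3.14, 3.14].

### API

Orientations are given as a unit quaternion [x, y, z, w].
In Python, from station import manip gives the robot as it stands.
- The arm moves only by the tool drive_tool, never from a script. Its argument "motion" is one flat list of numbers, 7 for each row, row after row: the shift along the tool's x, y, z in mm, then the turn, a rotation vector about the tool's x, y, z in degrees, then the finger opening in mm, from 0 to 85.4. A call has 1 to 8 rows; each row is the pose to reach, as a shift and turn from the pose measured when the call began, along the tool's axes at that moment; what a row does not reach only later rows make up. A row lasts 1/8 s, in which the tool goes at most 62.5 mm and 10.7 degrees, less where a joint would pass 70% of its speed; a pose out of reach is approached as far as the arm can. A call with a gripper value outside its range is refused whole. The fingers move at their own pace and stop on an object; "force" is the grip in N (left out, the last holds). Time passes only in rows, so rows that repeat a pose let the fingers close. It gives the time, the measured TCP pose, the force and the opening at its end, in the units of the state.
- manip.sense(): the state, without advancing time (a new reading comes with each control period).
- manip.snapshot(name): name is "side" or "top" or "wrist"; returns a dict with "color" (400x640x3 uint8, red, green, blue), "fx", "fy", "cx", "cy" (pixels), "k1" (the pictures are not rectified: a ray, as slopes to the right and down, at radius r is drawn at 1 + k1 r^2 times it, then the intrinsics apply), "view" (4x4, takes a point from world to camera coordinates). Camera axes: x right, y up, looking along -z (the intrinsics and any distortion apply to the point x, -y, -z); pixel columns grow to the right and rows downward; lengths in m; the calibration is good to about 2 mm. A picture is of the moment at which its call begins. There is no depth.
- manip.sign_off(): hands the job in, once; it reports no verdict.
The state is a dict: "t": time; "q": joint angles; "qd": joint speeds; "tau": joint torques, N m; "tcp_pos": TCP position; "tool_rot": TCP orientation; "force": force on the tool from outside, world axes, zero at the start; "ft_torque": the same for the moment, N m; "finger_gap": opening from 0.0 (shut) to 1.0 (fully open).
Only numpy, scipy, OpenCV 4.12 (cv2) and the standard library are available. Lean on these libraries where they do the work, as an engineer would, in place of code of your own. Each camera call takes 0.05 s, during which the arm holds its last target.

## Working session

There is one attempt and no reset: what is moved stays moved. The work goes in short steps, Python scripts to look and compute and a tool call to move; the robot and the scene stay as the last step left them, time stands still between calls to the robot, and variables do not carry over. Pictures are saved under pics/ and viewed, and the job is handed in when it is done.

Besides the shell and the picture viewer there is one more tool, called by a JSON object that holds its "op" and its "data", one argument or row to a line. drive_tool: Moves the arm, as the interface text tells. Its arguments: {"type":"object","properties":{"motion":{"type":"array","items":{"type":"number"}},"force":{"type":"number"}},"required":["motion"]}

```bash
ls; mkdir -p pics
python3 - <<'E'
from station import manip
import cv2
print(manip.sense()); print(manip.hold_point_z)
for n in ("side","top","wrist"):
    s=manip.snapshot(n); cv2.imwrite(f"pics/{n}0.png",s["color"][:,:,::-1]); print(n,{k:v for k,v in s.items() if k!="color"})
E
```

```text
pics
{'t': 0.0, 'q': array([ 1.17148208e+00,  5.28493570e-01,  1.43390904e+00,  1.97590189e-05,
        1.18142581e+00, -1.78489165e-01]), 'qd': array([ 3.29674744e-05,  3.37598559e-04,  2.15679707e-03, -1.20468234e-04,
        2.18762616e-03,  4.32246004e-04]), 'tau': array([-1.49145293e-03, -4.42347014e+01, -1.78027618e+01, -2.73668211e-04,
        8.36202671e-03,  1.50604120e-05]), 'tcp_pos': array([0.13656853, 0.60915113, 0.23031466]), 'tool_rot': array([ 1.10192006e-01,  9.93909690e-01, -1.06895213e-03, -3.27241624e-04]), 'force': array([-0.50164672,  0.07301276,  1.49917428]), 'ft_torque': array([ 0.03123961,  0.02549841, -0.00912146]), 'finger_gap': 0.9991157848617295}
0.0187
side {'fx': 480.1148927037286, 'fy': 480.1148927037286, 'cx': 324.8544780655546, 'cy': 202.3168903156193, 'k1': 0.04385299234291609, 'view': array([[ 0.92321791, -0.38414529,  0.01005415, -0.49569849],
       [ 0.20296996,  0.50968104,  0.8360792 , -0.15049518],
       [-0.3263003 , -0.7698426 ,  0.54851662, -1.13202373],
       [ 0.        ,  0.        ,  0.        ,  1.        ]])}
top {'fx': 477.0670898847871, 'fy': 477.0670898847871, 'cx': 318.48856756891706, 'cy': 210.86926237496624, 'k1': 0.029088932803682303, 'view': array([[-0.01562436, -0.99977914, -0.01405496,  0.00186079],
       [ 0.98421488, -0.01785639,  0.17607449, -0.51997301],
       [-0.17628657, -0.01108205,  0.9842765 , -1.36922087],
       [ 0.        ,  0.        ,  0.        ,  1.        ]])}
wrist {'fx': 331.69029341207045, 'fy': 331.69029341207045, 'cx': 321.19787592594105, 'cy': 200.5627715083303, 'k1': -0.055894273317322, 'view': array([[ 0.21838455,  0.97585975, -0.00243655, -0.62297617],
       [-0.92564915,  0.20635618, -0.3171605 ,  0.04221219],
       [-0.30900136,  0.07151834,  0.94836875, -0.38167558],
       [ 0.        ,  0.        ,  0.        ,  1.        ]])}
```

View pics/side0.png

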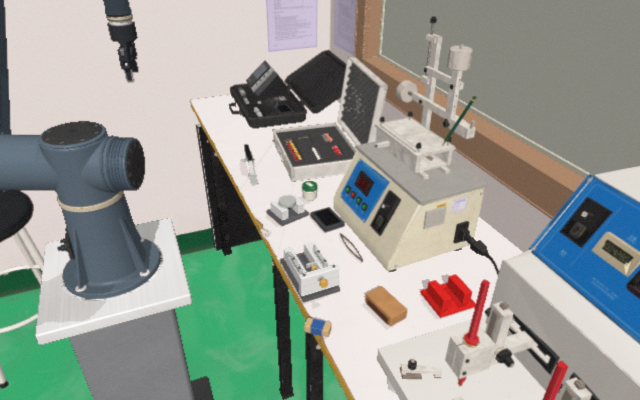

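View pics/top0.png

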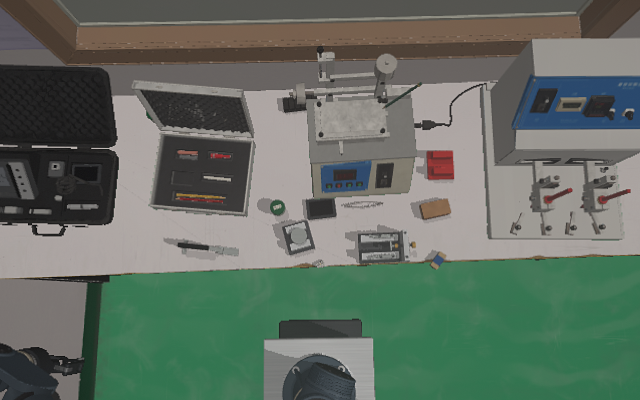

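View pics/wrist0.png

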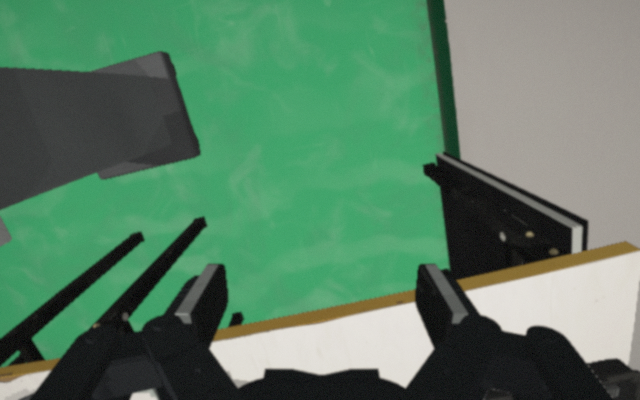

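The top view shows the lifter near (205,247), stand with disc near (298,237), nest near (385,247), and a red look-alike at (440,165). I'll enlarge these.

```bash
cat > h.py <<'E'
import numpy as np, cv2
from station import manip
from scipy.spatial.transform import Rotation as R
def ray(s,u,v):
    a=(u-s["cx"])/s["fx"]; b=(v-s["cy"])/s["fy"]
    x,y=a,b
    for _ in range(30):
        r2=x*x+y*y; x=a/(1+s["k1"]*r2); y=b/(1+s["k1"]*r2)
    V=s["view"]; d=V[:3,:3].T@np.array([x,-y,-1.]); o=-V[:3,:3].T@V[:3,3]
    return o,d
def pt(s,u,v,z):
    o,d=ray(s,u,v); return o+d*(z-o[2])/d[2]
def proj(s,p):
    V=s["view"]; c=(V[:3,:3]@np.atleast_2d(p).T).T+V[:3,3]
    x=c[:,0]/-c[:,2]; y=-c[:,1]/-c[:,2]; k=1+s["k1"]*(x*x+y*y)
    return np.c_[s["cx"]+s["fx"]*x*k, s["cy"]+s["fy"]*y*k]
def crop(s,name,u0,v0,w,h,k):
    im=s["color"][v0:v0+h,u0:u0+w,::-1]
    im=cv2.resize(im,None,fx=k,fy=k,interpolation=cv2.INTER_CUBIC)
    for i in range(0,w,10): cv2.putText(im,str(u0+i),(i*k,8),0,.3,(0,0,255),1); cv2.line(im,(i*k,10),(i*k,14),(0,0,255),1)
    for i in range(0,h,10): cv2.putText(im,str(v0+i),(0,i*k+4),0,.3,(0,0,255),1)
    cv2.imwrite("pics/"+name,im)
E
python3 - <<'E'
from h import *
s=manip.snapshot("top")
crop(s,"t1.png",155,225,100,40,8)
crop(s,"t2.png",265,205,70,70,8)
crop(s,"t3.png",350,220,100,55,8)
s=manip.snapshot("side")
crop(s,"s1.png",220,130,70,60,10)
crop(s,"s2.png",255,175,70,60,10)
crop(s,"s3.png",275,235,75,75,8)
E
```

```text
(no output)
```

View pics/t1.png

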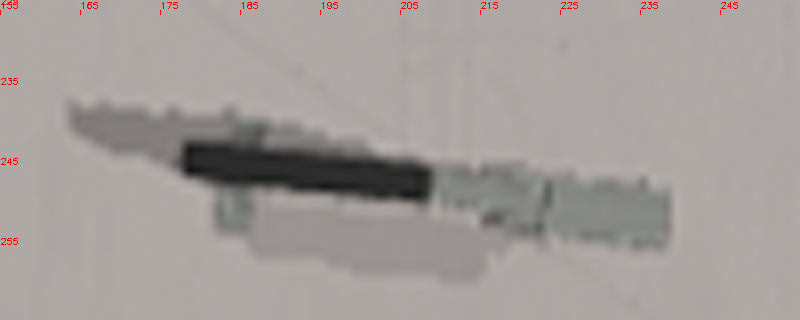

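View pics/t2.png

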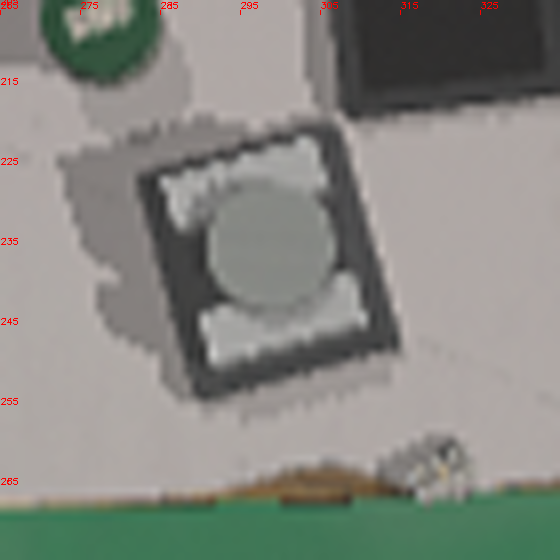

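View pics/t3.png

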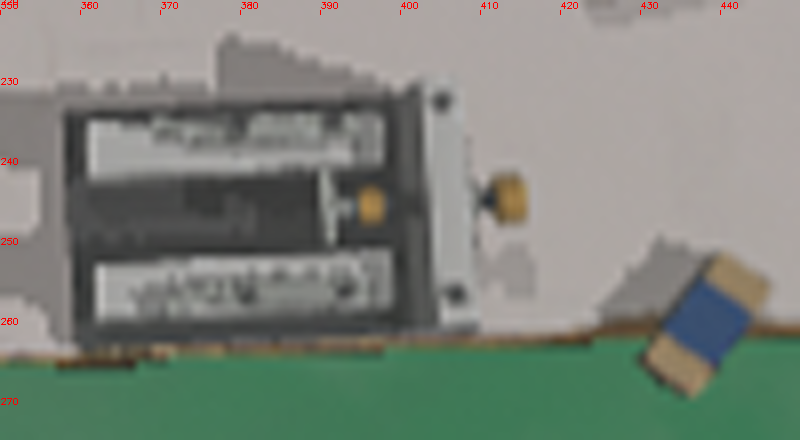

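View pics/s1.png

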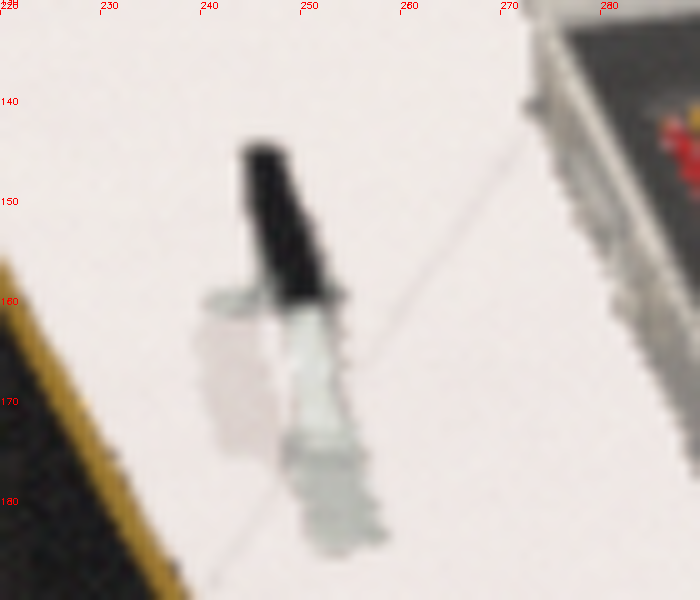

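View pics/s2.png

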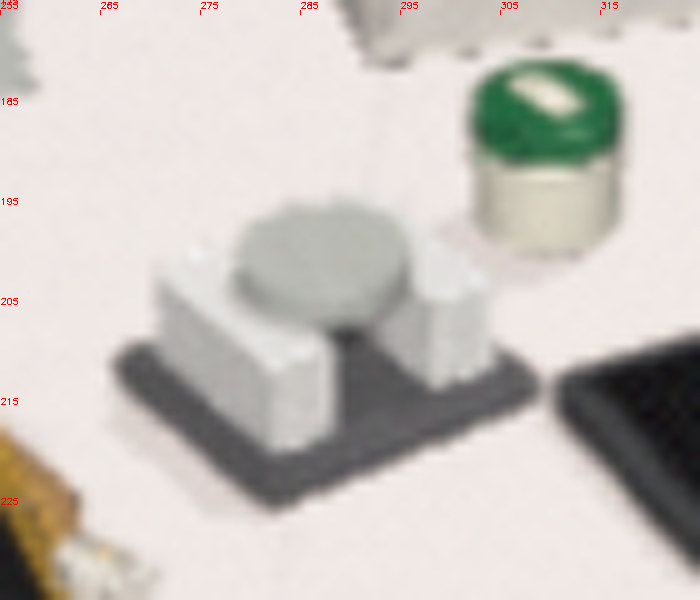

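View pics/s3.png

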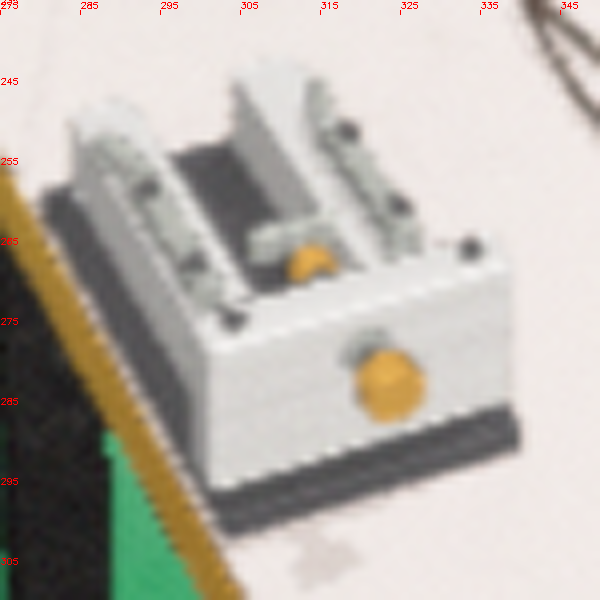

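Run:
```python
from h import *
s=manip.snapshot("top")
def P(x0,y0,cx,cy,z): 
    return pt(s,x0+cx/8,y0+cy/8,z)
print("bar rear/front top z.056",P(155,225,183,159,.056),P(155,225,430,184,.056))
print("tip", P(155,225,670,217,.004), "step", P(155,225,548,208,.004))
print("disc",P(265,205,270,244,.05))
print("stand base corners z.01",[P(265,205,a,b,.01).round(4)[:2] for a,b in((140,178),(335,122),(400,348),(200,400))])
print("nest endblock top z.062",[P(350,220,a,b,.062).round(4)[:2] for a,b in((424,82),(462,82),(437,330),(478,330))])
print("nest rails z.04",[P(350,220,a,b,.04).round(4)[:2] for a,b in((88,120),(88,180),(98,263),(98,320))])
print("plunger face z.052",[P(350,220,a,b,.052).round(4)[:2] for a,b in((320,175),(330,240))])
print("knob",P(350,220,510,198,.047))
s=manip.snapshot("side")
def P(x0,y0,cx,cy,z,k): return pt(s,x0+cx/k,y0+cy/k,z)
print("side tip",P(220,130,355,545,.004,10),"bar end", P(220,130,265,147,.056,10), P(220,130,297,295,.056,10),"disc",P(255,175,322,252,.05,10))
print("nest rail corners mouth")
```

```text
bar rear/front top z.056 [0.42497188 0.4041607  0.056     ] [0.41421062 0.31400189 0.056     ]
tip [0.40553436 0.23585739 0.004     ] step [0.40974848 0.2819218  0.004     ]
disc [0.44691427 0.05207808 0.05      ]
stand base corners z.01 [array([0.478 , 0.1032]), array([0.4981, 0.0292]), array([0.4119, 0.0058]), array([0.3937, 0.0809])]
nest endblock top z.062 [array([ 0.4555, -0.2514]), array([ 0.4553, -0.2651]), array([ 0.3658, -0.2518]), array([ 0.3656, -0.2664])]
nest rails z.04 [array([ 0.4465, -0.1311]), array([ 0.4243, -0.1304]), array([ 0.3938, -0.133 ]), array([ 0.373 , -0.1324])]
plunger face z.052 [array([ 0.4234, -0.2138]), array([ 0.3997, -0.2164])]
knob [ 0.41439196 -0.28310604  0.047     ]
side tip [0.40782138 0.23110856 0.004     ] bar end [0.42835706 0.39621048 0.056     ] [0.41145472 0.29514172 0.056     ] disc [0.44652348 0.04655775 0.05      ]
nest rail corners mouth
```

```bash
cat >> h.py <<'E'
def go(p,psi,q=None):
    """p target TCP world, psi deg world yaw of tool y, tool straight down -> shift mm, rotvec deg"""
    st=q or manip.sense(); Rt=R.from_quat(st["tool_rot"])
    c,sn=np.cos(np.radians(psi)),np.sin(np.radians(psi))
    y=np.array([c,sn,0]); z=np.array([0,0,-1.]); x=np.cross(y,z)
    T=R.from_matrix(np.c_[x,y,z])
    print("shift",(Rt.inv().apply(np.array(p)-st["tcp_pos"])*1000).round(2),"rot",np.degrees((Rt.inv()*T).as_rotvec()).round(2),"t",st["t"])
def st():
    s=manip.sense(); Rt=R.from_quat(s["tool_rot"]).as_matrix()
    print("t",round(s["t"],2),"tcp",(s["tcp_pos"]*1000).round(2),"psi",np.degrees(np.arctan2(Rt[1,1],Rt[0,1])).round(2),"z",Rt[:,2].round(4),"F",s["force"].round(2),"M",s["ft_torque"].round(3),"gap",round(s["finger_gap"]*85.4,2),"q6",s["q"][5].round(2))
E
python3 - <<'E'
from h import *
s=manip.snapshot("wrist"); V=s["view"]; q=manip.sense(); Rt=R.from_quat(q["tool_rot"]).as_matrix()
print("cam in tool",Rt.T@(-V[:3,:3].T@V[:3,3]-q["tcp_pos"])); print("cam look in tool",Rt.T@(V[:3,:3].T@[0,0,-1]), "right",Rt.T@(V[:3,:3].T@[1,0,0]))
go([.40,.30,.25],-6.6)
E
```

```text
cam in tool [ 0.08130921 -0.00080535 -0.14330907]
cam look in tool [-3.17457774e-01 -4.51016780e-04  9.48272302e-01] right [5.59841516e-04 9.99999623e-01 6.63040195e-04]
shift [-324.63 -244.58  -18.79] rot [-2.000e-02  1.000e-02  8.395e+01] t 0.4
```

{"op": "drive_tool", "data": {
  "motion": [-325,-245,-19,0,0,84,85,-325,-245,-19,0,0,84,85,-325,-245,-19,0,0,84,85,-325,-245,-19,0,0,84,85,-325,-245,-19,0,0,84,85,-325,-245,-19,0,0,84,85,-325,-245,-19,0,0,84,85,-325,-245,-19,0,0,84,85]
}}

```text
t: 1.4
tcp_pos: [0.4025, 0.2976, 0.2506]
tool_rot: [0.75, 0.661, 0.0, 0.0]
force: [-0.0, -0.2, -0.9]
finger_gap: 0.999
```

Run:
```python
from h import *
st()
s=manip.snapshot("wrist");st(); cv2.imwrite("pics/w1.png",s["color"][:,:,::-1]); np.save("w1.npy",s,allow_pickle=True)
go([.43,.06,.25],14)
```

```text
t 1.4 tcp [402.47 297.64 250.61] psi -7.21 z [ 1.4e-03 -1.0e-04 -1.0e+00] F [-0.02 -0.25 -0.9 ] M [-0.043 -0.026  0.008] gap 85.32 q6 0.54
t 1.45 tcp [401.48 298.33 250.45] psi -7.3 z [ 4.e-04 -1.e-04 -1.e+00] F [ 0.31 -0.92  0.31] M [-0.029  0.014  0.084] gap 84.67 q6 0.54
shift [-232.77   58.58    0.47] rot [ 3.00e-02  1.00e-02 -2.13e+01] t 1.45
```

View pics/w1.png

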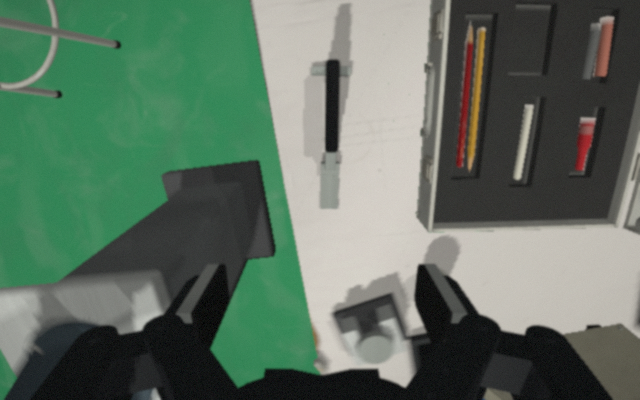

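Run:
```python
from h import *
s=np.load("w1.npy",allow_pickle=True).item()
crop(s,"w1a.png",295,45,80,75,8)
crop(s,"w1b.png",295,140,80,75,8)
```

```text
(no output)
```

View pics/w1a.png

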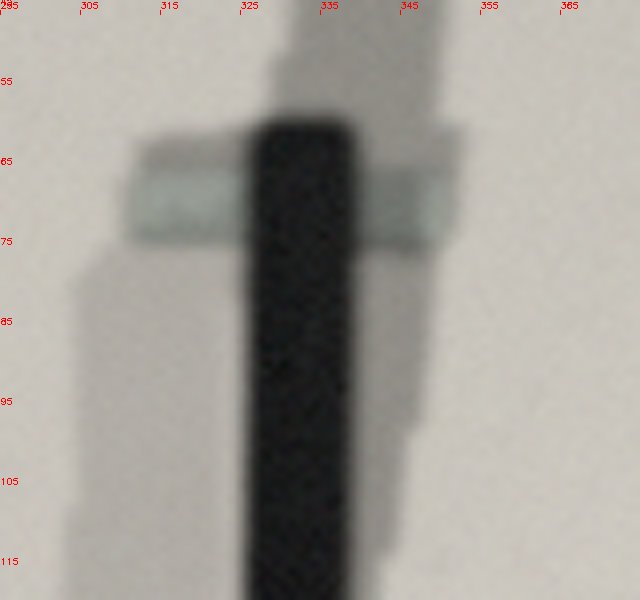

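View pics/w1b.png

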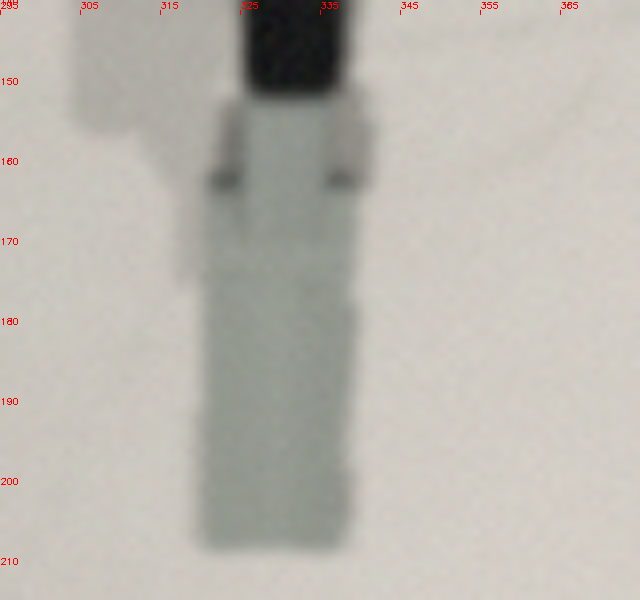

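{"op": "drive_tool", "data": {
  "motion": [-233,59,0,0,0,-21.3,85,-233,59,0,0,0,-21.3,85,-233,59,0,0,0,-21.3,85,-233,59,0,0,0,-21.3,85,-233,59,0,0,0,-21.3,85,-233,59,0,0,0,-21.3,85]
}}

```text
t: 2.2
tcp_pos: [0.4303, 0.0598, 0.2505]
tool_rot: [0.616, 0.788, 0.0, -0.0]
force: [-0.0, -0.5, -0.5]
finger_gap: 0.997
```

Run:
```python
from h import *
st()
s=manip.snapshot("wrist"); cv2.imwrite("pics/w2.png",s["color"][:,:,::-1]); np.save("w2.npy",s,allow_pickle=True)
go([.41,-.2,.25],0)
```

```text
t 2.2 tcp [430.33  59.75 250.52] psi 13.97 z [ 4.e-04  6.e-04 -1.e+00] F [-0.05 -0.51 -0.51] M [-0.001  0.009 -0.063] gap 85.18 q6 -0.37
shift [-247.91  -82.76    0.28] rot [ 1.000e-02 -4.000e-02  1.406e+01] t 2.25
```

View pics/w2.png

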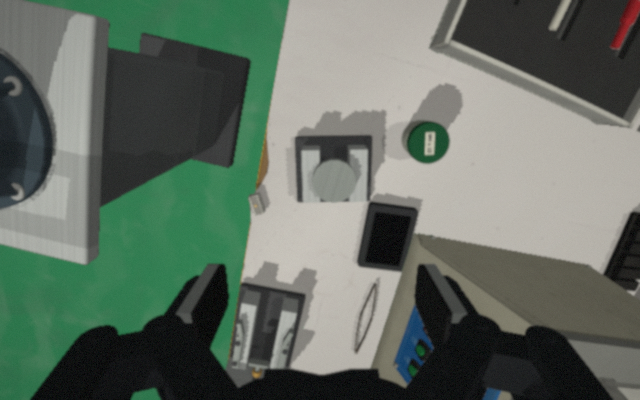

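The wrist view shows the stand and disc at about (333,170), almost square to the image, and the nest's mouth at (270,290). Next I'll look over the nest.

{"op": "drive_tool", "data": {
  "motion": [-248,-83,0,0,0,14,85,-248,-83,0,0,0,14,85,-248,-83,0,0,0,14,85,-248,-83,0,0,0,14,85,-248,-83,0,0,0,14,85,-248,-83,0,0,0,14,85]
}}

```text
t: 3.0
tcp_pos: [0.4101, -0.1988, 0.25]
tool_rot: [0.706, 0.708, 0.001, -0.001]
force: [-0.3, 1.4, -0.2]
finger_gap: 0.994
```

Run:
```python
from h import *
st()
s=manip.snapshot("wrist"); cv2.imwrite("pics/w3.png",s["color"][:,:,::-1]); np.save("w3.npy",s,allow_pickle=True)
go([.418,.343,.15],-6.6)
s2=np.load("w2.npy",allow_pickle=True).item()
crop(s2,"w2a.png",285,125,100,85,8)
```

```text
t 3.0 tcp [ 410.07 -198.83  250.01] psi 0.12 z [-4.0e-04  2.1e-03 -1.0e+00] F [-0.32  1.38 -0.22] M [0.035 0.025 0.01 ] gap 84.85 q6 -0.7
shift [540.72   9.97 101.27] rot [-0.05 -0.13  6.79] t 3.05
```

View pics/w3.png

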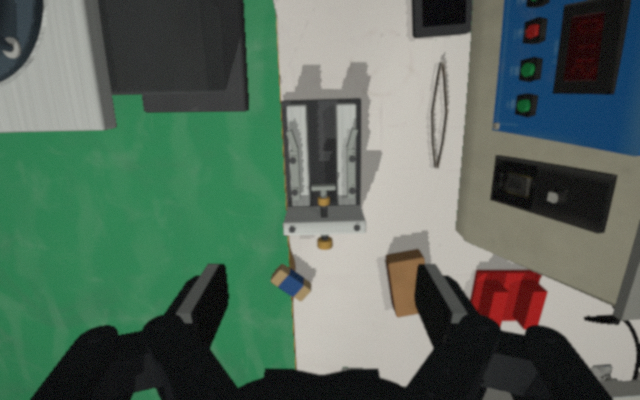

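View pics/w2a.png

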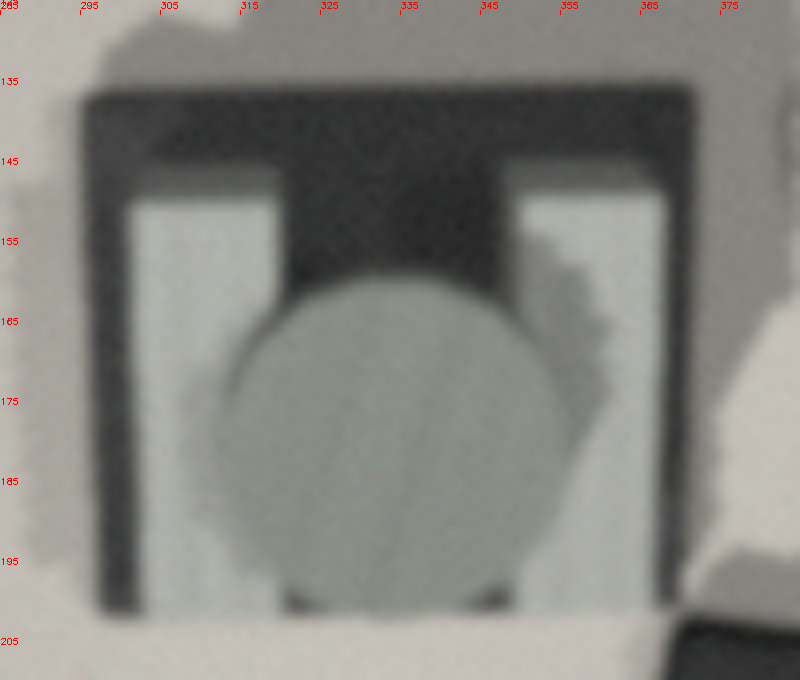

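Run:
```python
from h import *
s=np.load("w3.npy",allow_pickle=True).item()
crop(s,"w3a.png",275,90,100,75,8)
crop(s,"w3b.png",275,165,100,75,8)
```

```text
(no output)
```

View pics/w3a.png

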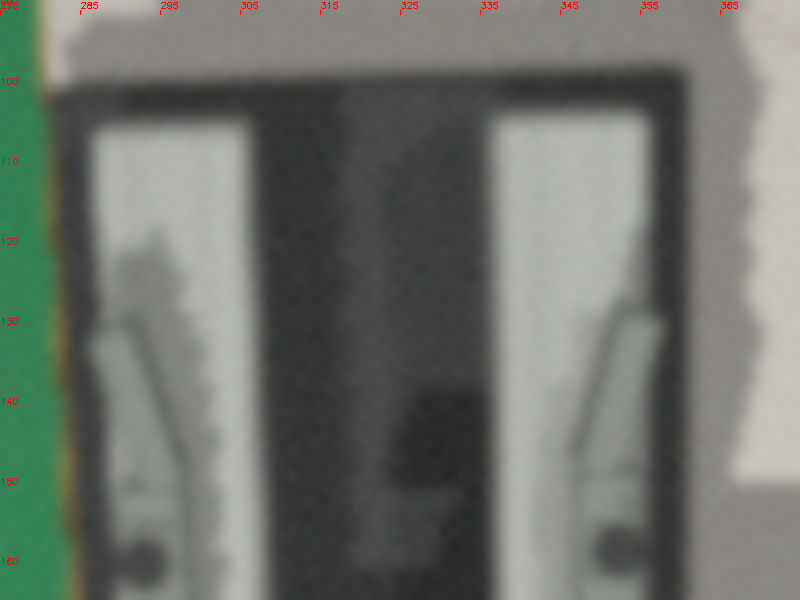

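View pics/w3b.png

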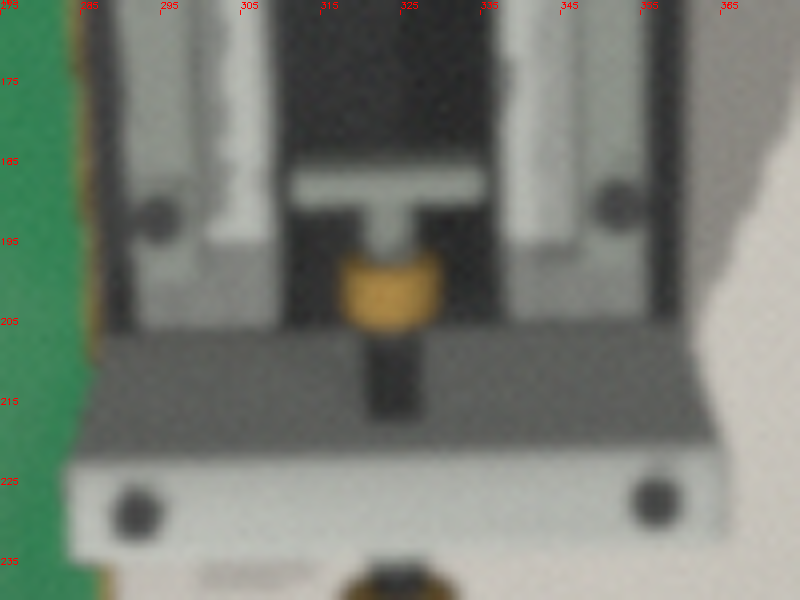

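```bash
cat > fit.py <<'E'
from h import *
from scipy.optimize import least_squares
def c(u0,v0,x,y,k=8): return (u0+(x+.5)/k-.5, v0+(y+.5)/k-.5)
def fit(s,obj,pix,g):
    obj=np.array(obj,float)/1000; pix=np.array(pix)
    def f(p):
        a=p[2]; M=np.array([[np.cos(a),-np.sin(a),0],[np.sin(a),np.cos(a),0],[0,0,1]])
        w=obj@M.T+[p[0],p[1],0]
        r=proj(s,w)-pix
        return np.where(np.isnan(pix),0,r).ravel()
    r=least_squares(f,g,loss='soft_l1'); print("pose mm",(r.x[:2]*1000).round(2),"yaw",np.degrees(r.x[2]).round(2)); print(r.fun.reshape(-1,2).round(2).tolist()); return r.x
E
python3 - <<'E'
from fit import *
s=np.load("w1.npy",allow_pickle=True).item()
# lifter frame: grip at x=-62; bar from -124 to -34, top z=56
A=lambda x,y:c(295,45,x,y); B=lambda x,y:c(295,140,x,y)
fit(s,[(-124,0,56),(-34,0,56),(46,11,4),(46,-11,4),(0,11,4)],
 [A(305,122),B(295,95),B(197,548),B(348,545),(np.nan,np.nan)],[.41,.28,-1.7])
s=np.load("w2.npy",allow_pickle=True).item()
A=lambda x,y:c(285,125,x,y)
# image right= world +x ; stand y+ -> world +x
fit(s,[(-30,-16,40),(-30,16,40),(30,-16,40),(30,16,40)],[A(282,200),A(516,192),A(283,616),A(512,612)],[.45,.05,-1.33])
d=A(395,441); print("disc", pt(s,*d,.05))
for e in [(220,441),(570,441),(395,270),(395,612)]: print(pt(s,*A(*e),.05))
s=np.load("w3.npy",allow_pickle=True).item()
A=lambda x,y:c(275,90,x,y); B=lambda x,y:c(275,165,x,y)
x=fit(s,[(-50,-16,40),(-50,16,40),(60,-16,40),(60,16,40),(-5,-25.5,50),(-5,25.5,50)],[A(250,124),A(490,115),B(283,328),B(505,320),A(185,455),A(574,450)],[.41,-.18,-1.57])
for q in [(290,162),(485,162)]:
    w=pt(s,*B(*q),.052); a=x[2]; dd=(w[:2]-x[:2]); print("plunger nest xy",np.array([np.cos(a)*dd[0]+np.sin(a)*dd[1],-np.sin(a)*dd[0]+np.cos(a)*dd[1]])*1000)
E
```

```text
pose mm [411.47 282.34] yaw -97.46
[[0.03, -1.69], [-0.03, 0.63], [18.82, 0.18], [-17.66, 0.48], [0.0, 0.0]]
pose mm [446.56  54.37] yaw -75.28
[[-0.41, -0.73], [0.21, -0.08], [0.21, 0.32], [-0.02, 0.49]]
disc [0.44619879 0.05254015 0.05      ]
[0.42346098 0.04686776 0.05      ]
[0.46895297 0.05822824 0.05      ]
[0.44032013 0.07497656 0.05      ]
[0.45232955 0.02916724 0.05      ]
pose mm [ 411.14 -181.09] yaw -88.06
[[-0.64, -0.84], [0.46, -0.72], [-0.31, -0.42], [0.28, -0.25], [-0.13, 3.15], [0.29, 2.26]]
plunger nest xy [ 32.88607172 -13.17882621]
plunger nest xy [33.68967495 12.85935428]
```

Run:
```python
from fit import *
s=np.load("w1.npy",allow_pickle=True).item()
A=lambda x,y:c(295,45,x,y); B=lambda x,y:c(295,140,x,y)
x=fit(s,[(-124,0,56),(-34,0,56),(46,-11,4),(46,11,4)],
 [A(305,122),B(295,95),B(197,548),B(348,545)],[.41,.28,-1.7])
g=x[:2]-.062*np.array([np.cos(x[2]),np.sin(x[2])]); print("grip",g)
go([g[0],g[1],.15],np.degrees(x[2])+90)
s=np.load("w3.npy",allow_pickle=True).item()
A=lambda x,y:c(275,90,x,y); B=lambda x,y:c(275,165,x,y)
x=fit(s,[(-50,-16,40),(-50,16,40),(60,-16,40),(60,16,40)],[A(250,124),A(490,115),B(283,328),B(505,320)],[.41,-.18,-1.57])
```

```text
pose mm [411.11 282.38] yaw -97.66
[[0.1, -1.68], [-0.27, 0.63], [0.8, 0.08], [-0.48, 0.59]]
grip [0.41937422 0.34382985]
shift [541.54  11.35 101.27] rot [-0.05 -0.13  7.85] t 3.05
pose mm [ 411.19 -181.72] yaw -88.05
[[-0.58, -0.21], [0.5, -0.09], [-0.26, 0.1], [0.32, 0.28]]
```

{"op": "drive_tool", "data": {
  "motion": [542,11,101,0,0,7.6,60,542,11,101,0,0,7.6,60,542,11,101,0,0,7.6,60,542,11,101,0,0,7.6,60,542,11,101,0,0,7.6,60,542,11,101,0,0,7.6,60,542,11,101,0,0,7.6,60,542,11,101,0,0,7.6,60]
}}

```text
t: 4.05
tcp_pos: [0.4154, 0.2956, 0.1598]
tool_rot: [0.75, 0.662, 0.0, -0.001]
force: [-0.1, -0.3, 0.4]
finger_gap: 0.703
```

{"op": "drive_tool", "data": {
  "motion": [55,0,0,0,0,0,60,55,0,0,0,0,0,60,55,0,0,0,0,0,60]
}}

```text
t: 4.42
tcp_pos: [0.4197, 0.351, 0.1597]
tool_rot: [0.749, 0.663, -0.001, -0.002]
force: [-0.2, -0.2, 0.1]
finger_gap: 0.704
```

Run:
```python
from h import *
st()
s=manip.snapshot("wrist"); cv2.imwrite("pics/w4.png",s["color"][:,:,::-1]); np.save("w4.npy",s,allow_pickle=True)
go([.4194,.3438,.0253],-7.4)
```

```text
t 4.42 tcp [419.72 350.95 159.71] psi -6.93 z [-0.0032  0.0013 -1.    ] F [-0.23 -0.18  0.13] M [-0.008  0.013  0.04 ] gap 60.16 q6 0.61
shift [ -6.45   0.35 134.48] rot [-0.19 -0.06  0.36] t 4.475
```

View pics/w4.png

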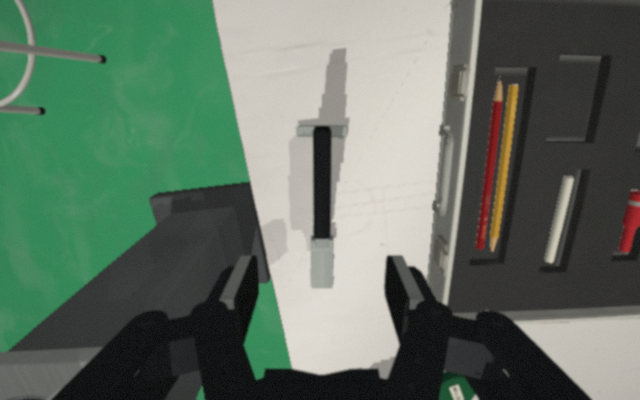

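Run:
```python
from h import *
s=np.load("w4.npy",allow_pickle=True).item()
a=pt(s,321,288,.004); b=pt(s,322,127.2,.056); c=pt(s,321.7,238,.056); print(a,b,c,a-b)
d=(a-b)[:2]; d/=np.linalg.norm(d); print(np.degrees(np.arctan2(d[1],d[0]))); print(a[:2]-d*.108,b[:2]+d*.062,c[:2]-d*.028)
crop(s,"w4a.png",290,115,65,65,9)
crop(s,"w4b.png",290,225,65,65,9)
```

```text
[0.40539337 0.23592227 0.004     ] [0.42686211 0.40530382 0.056     ] [0.4160031 0.316964  0.056    ] [-0.02146874 -0.16938156 -0.052     ]
-97.2235964636234
[0.41897349 0.34306507] [0.41906612 0.34379591] [0.41952387 0.34474176]
```

View pics/w4a.png

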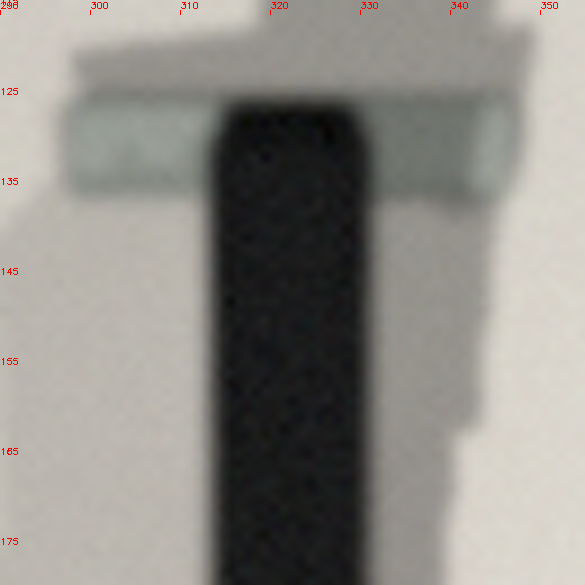

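View pics/w4b.png

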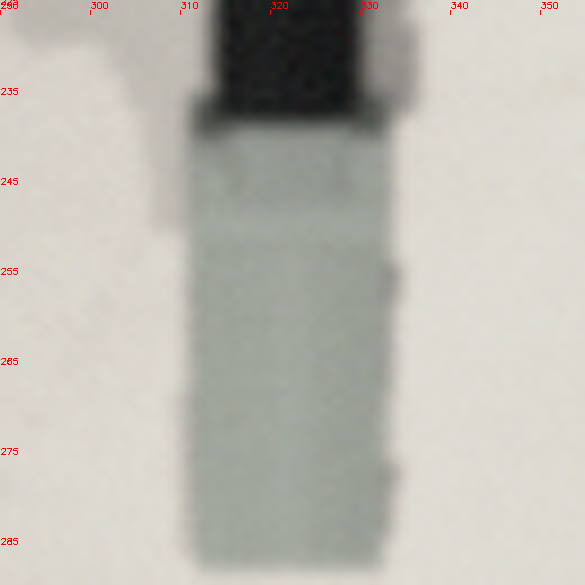

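{"op": "drive_tool", "data": {
  "motion": [-7,0.4,50,-0.2,0,0.3,60,-7,0.4,95,-0.2,0,0.3,60,-7,0.4,125,-0.2,0,0.3,60,-7,0.4,134.5,-0.2,0,0.3,60,-7,0.4,134.5,-0.2,0,0.3,50,-7,0.4,134.5,-0.2,0,0.3,40],
  "force": 60
}}

```text
t: 5.22
tcp_pos: [0.4203, 0.3434, 0.0266]
tool_rot: [0.751, 0.66, 0.002, 0.0]
force: [-1.1, -0.1, 0.6]
finger_gap: 0.472
```

Run:
```python
from h import *
st();go([.4194,.3436,.0253],-7.3)
```

```text
t 5.22 tcp [420.28 343.4   26.62] psi -7.37 z [ 0.0025  0.002  -1.    ] F [-1.09 -0.15  0.58] M [ 0.014 -0.027  0.02 ] gap 40.35 q6 0.61
shift [ 0.08 -0.9   1.32] rot [ 0.13 -0.13 -0.07] t 5.225
```

{"op": "drive_tool", "data": {
  "motion": [0,-0.9,1.3,0.1,-0.1,0,25,0,-0.9,1.3,0.1,-0.1,0,16,0,-0.9,1.3,0.1,-0.1,0,10,0,-0.9,1.3,0.1,-0.1,0,5,0,-0.9,1.3,0.1,-0.1,0,5,0,-0.9,1.3,0.1,-0.1,0,5],
  "force": 90
}}

```text
t: 5.98
tcp_pos: [0.4195, 0.3438, 0.0261]
tool_rot: [0.751, 0.66, 0.001, 0.0]
force: [-0.5, 0.3, 5.9]
finger_gap: 0.149
```

Run:
```python
from h import *
st();go([.4194,.3436,.0253],-7.3)
```

```text
t 5.97 tcp [419.54 343.82  26.12] psi -7.36 z [ 0.0014  0.0011 -1.    ] F [-0.48  0.27  5.89] M [-0.075  0.179 -0.037] gap 12.72 q6 0.61
shift [-0.24 -0.12  0.82] rot [ 0.07 -0.07 -0.06] t 5.975
```

{"op": "drive_tool", "data": {
  "motion": [0,0,-10,0,0,0,5,0,0,-40,0,0,0,5,0,0,-70,0,0,0,5,0,0,-75,0,0,0,5,0,0,-75,0,0,0,5],
  "force": 90
}}

```text
t: 6.6
tcp_pos: [0.4192, 0.3436, 0.101]
tool_rot: [0.751, 0.66, 0.001, 0.0]
force: [0.2, -0.4, -1.8]
finger_gap: 0.152
```

Run:
```python
from h import *
st();go([.4052,.2121,.100],14.7)
s=manip.snapshot("wrist"); cv2.imwrite("pics/w5.png",s["color"][:,:,::-1]); np.save("w5.npy",s,allow_pickle=True)
s=manip.snapshot("side"); crop(s,"s5.png",200,90,90,90,7)
```

```text
t 6.6 tcp [419.22 343.61 101.02] psi -7.36 z [ 0.0013  0.001  -1.    ] F [ 0.19 -0.39 -1.77] M [ 0.028  0.028 -0.018] gap 13.01 q6 0.61
shift [-132.22    2.94    0.87] rot [  0.08  -0.05 -22.06] t 6.6
```

View pics/w5.png

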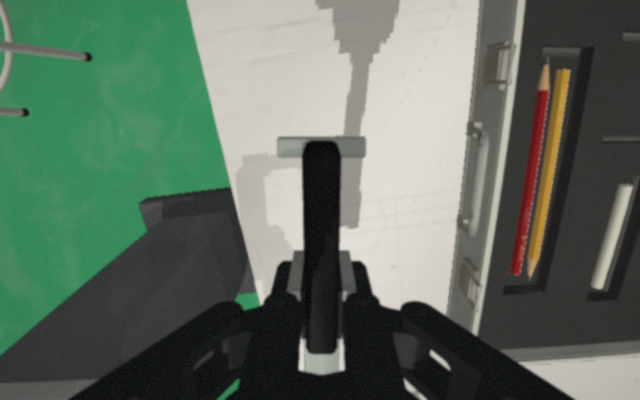

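View pics/s5.png

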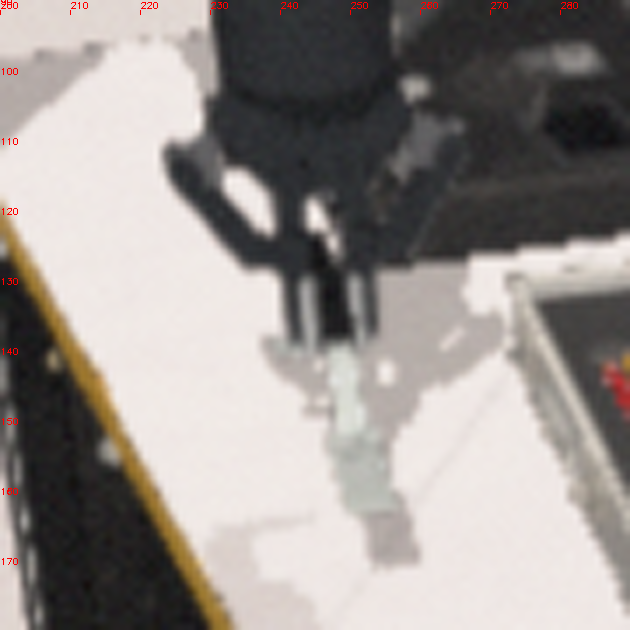

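Run:
```python
from h import *
s=np.load("w5.npy",allow_pickle=True).item()
q=manip.sense(); T=q["tcp_pos"]
a=np.radians(-97.36); d=np.array([np.cos(a),np.sin(a),0]); y=np.array([-d[1],d[0],0])
base=np.array([T[0],T[1],T[2]-.0261])
for nm,x,yy,z in (("bar rear top",-62,0,56),("heel -y bottom",-58.,-22,0),("heel +y",-58,22,0)):
    print(nm,proj(s,base+d*x/1000+y*yy/1000+[0,0,z/1000]))
crop(s,"w5a.png",265,125,115,60,7)
```

```text
bar rear top [[318.8085327  148.10105533]]
heel -y bottom [[276.44370624 137.70217312]]
heel +y [[362.49698663 137.73781049]]
```

View pics/w5a.png

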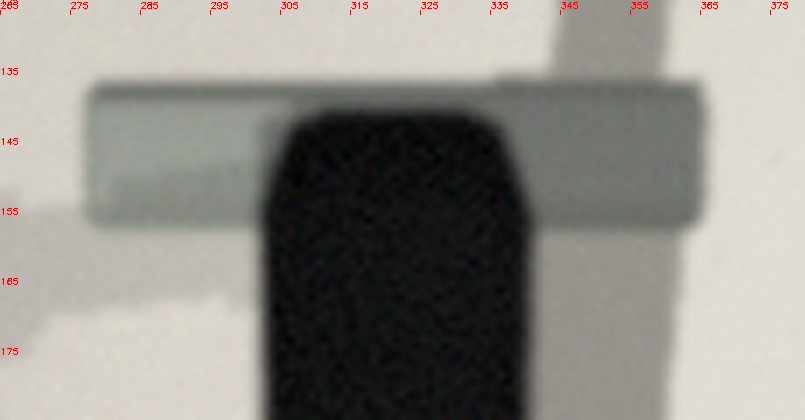

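{"op": "drive_tool", "data": {
  "motion": [-132,3,1,0,0,-22,5,-132,3,1,0,0,-22,5,-132,3,1,0,0,-22,5,-132,3,1,0,0,-22,5,-132,3,1,0,0,-22,5]
}}

```text
t: 7.32
tcp_pos: [0.405, 0.2125, 0.0987]
tool_rot: [0.611, 0.791, -0.0, -0.0]
force: [0.3, 0.4, -1.9]
finger_gap: 0.148
```

Run:
```python
from h import *
st();go([.4052,.2121,.059],14.7)
```

```text
t 7.33 tcp [405.04 212.49  98.66] psi 14.61 z [-8.e-04  2.e-04 -1.e+00] F [ 0.26  0.39 -1.94] M [ 0.024 -0.087 -0.031] gap 12.6 q6 -0.02
shift [-0.43  0.08 39.66] rot [-0.04 -0.02 -0.09] t 7.325
```

{"op": "drive_tool", "data": {
  "motion": [0,0,20,0,0,0,5,0,0,36,0,0,0,5,0,0,39.7,0,0,0,5,0,0,39.7,0,0,0,5,0,0,39.7,0,0,0,5]
}}

```text
t: 7.95
tcp_pos: [0.4054, 0.2129, 0.0594]
tool_rot: [0.611, 0.791, 0.0, 0.0]
force: [0.1, -0.2, -2.3]
finger_gap: 0.148
```

Run:
```python
from h import *
st()
s=manip.snapshot("wrist"); cv2.imwrite("pics/w6.png",s["color"][:,:,::-1]); np.save("w6.npy",s,allow_pickle=True)
s=manip.snapshot("side"); crop(s,"s6.png",235,145,85,85,9)
s=manip.snapshot("top"); crop(s,"t6.png",225,195,100,75,8)
```

```text
t 7.95 tcp [405.44 212.88  59.39] psi 14.63 z [ 4.e-04  4.e-04 -1.e+00] F [ 0.07 -0.25 -2.33] M [-0.031  0.013 -0.043] gap 12.64 q6 -0.02
```

View pics/w6.png

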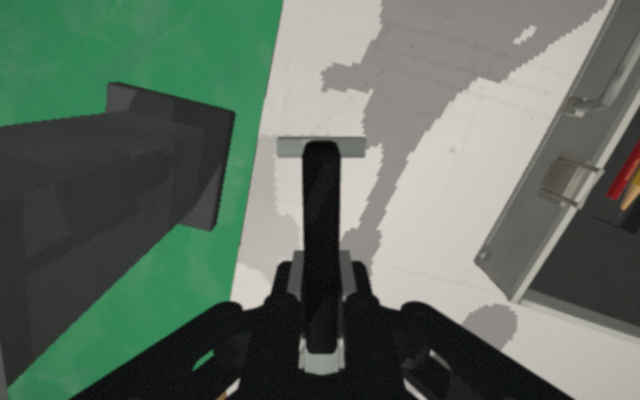

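View pics/s6.png

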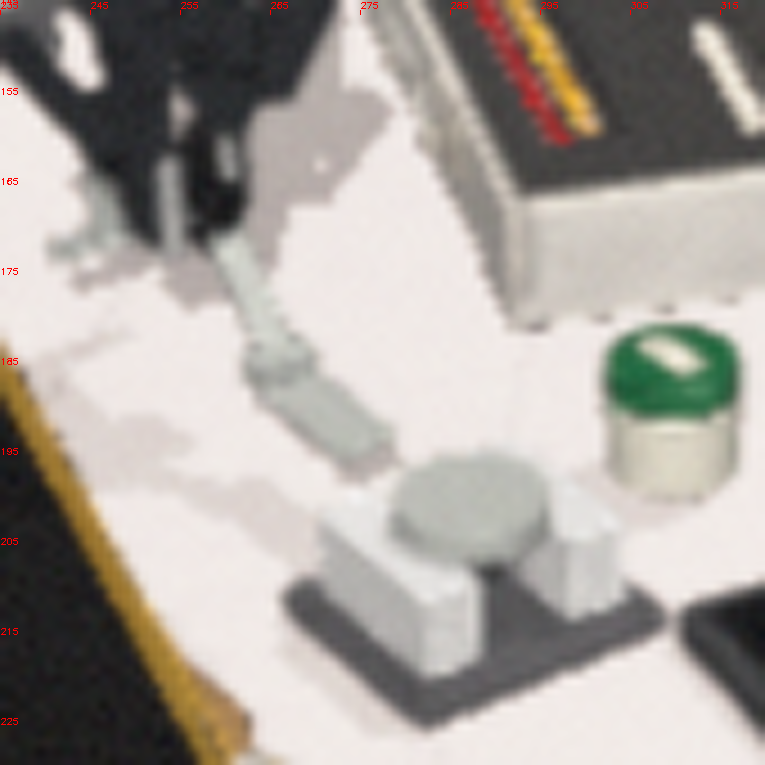

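View pics/t6.png

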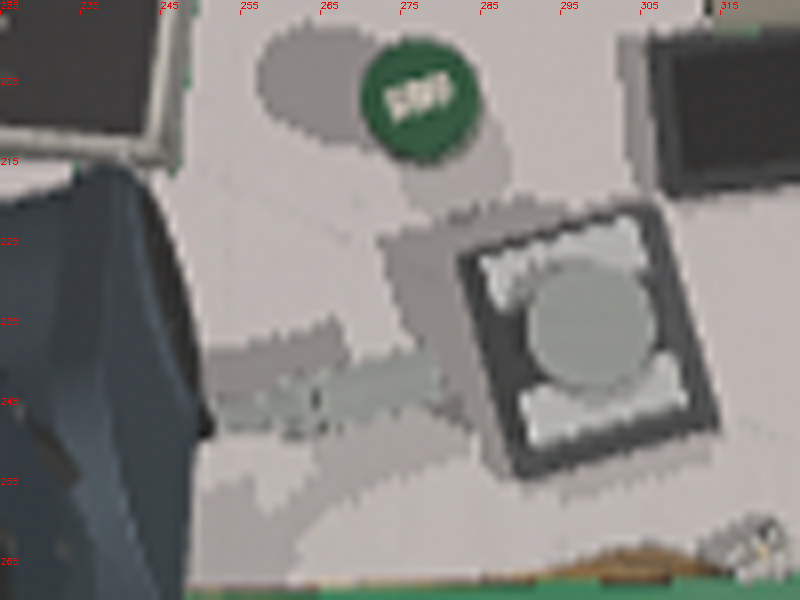

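Run:
```python
from fit import *
s=manip.snapshot("top")
A=lambda x,y:c(225,195,x,y)
tip=pt(s,*A(440,374),.037); mid=pt(s,*A(330,398),.037); disc=pt(s,*A(592,325),.05)
print(tip,mid,disc)
a=np.radians(-75.4); d=np.array([np.cos(a),np.sin(a)]); n=np.array([-d[1],d[0]])
q=manip.sense()["tcp_pos"][:2]
for nm,p in(("tip",tip),("mid",mid),("disc",disc)): print(nm,(p[:2]-q)@d*1000,(p[:2]-q)@n*1000)
for nm,p in(("discW",np.array([.4462,.0525])),("standW",np.array([.44656,.05437]))): print(nm,(p[:2]-q)@d*1000,(p[:2]-q)@n*1000)
s=manip.snapshot("side")
A=lambda x,y:c(235,145,x,y,9)
tip=pt(s,*A(378,450),.037);disc=pt(s,*A(470,507),.05)
for nm,p in(("tipS",tip),("discS",disc)): print(nm,(p[:2]-q)@d*1000,(p[:2]-q)@n*1000)
```

```text
[0.43227669 0.10964148 0.037     ] [0.42409556 0.15027266 0.037     ] [0.44784645 0.05262073 0.05      ]
tip 106.3985423025204 0.15722227190735613
mid 65.01716026228642 2.482145102537282
disc 165.50270469377375 0.8510446242995885
discW 165.20451660121682 -0.7726750236018312
standW 163.48564542138305 0.047069977686329235
tipS 112.5855168484376 0.8337604889350099
discS 173.19200380682523 -4.72915712809476
```

{"op": "drive_tool", "data": {
  "motion": [-12,0,0.4,0,0,0,5,-25,0,0.4,0,0,0,5,-38,0,0.4,0,0,0,5,-50,0,0.4,0,0,0,5,-60,0,0.4,0,0,0,5,-68,0,0.4,0,0,0,5,-73,0,0.4,0,0,0,5,-75,0,0.4,0,0,0,5]
}}

```text
t: 9.2
tcp_pos: [0.4243, 0.1397, 0.0589]
tool_rot: [0.612, 0.791, 0.0, -0.0]
force: [0.4, -0.9, -1.2]
finger_gap: 0.151
```

Run:
```python
from h import *
st(); q=manip.sense()["tcp_pos"][:2]
a=np.radians(-75.4); d=np.array([np.cos(a),np.sin(a)]); print((np.array([.4464,.0525])-q)@d*1000)
s=manip.snapshot("side"); crop(s,"s7.png",235,145,85,85,9)
s=manip.snapshot("top"); crop(s,"t7.png",245,195,85,75,9)
```

```text
t 9.2 tcp [424.26 139.74  58.92] psi 14.59 z [ 1.e-04  4.e-04 -1.e+00] F [ 0.41 -0.94 -1.15] M [ 0.011 -0.057  0.026] gap 12.86 q6 -0.19
90.00151768900757
```

View pics/s7.png

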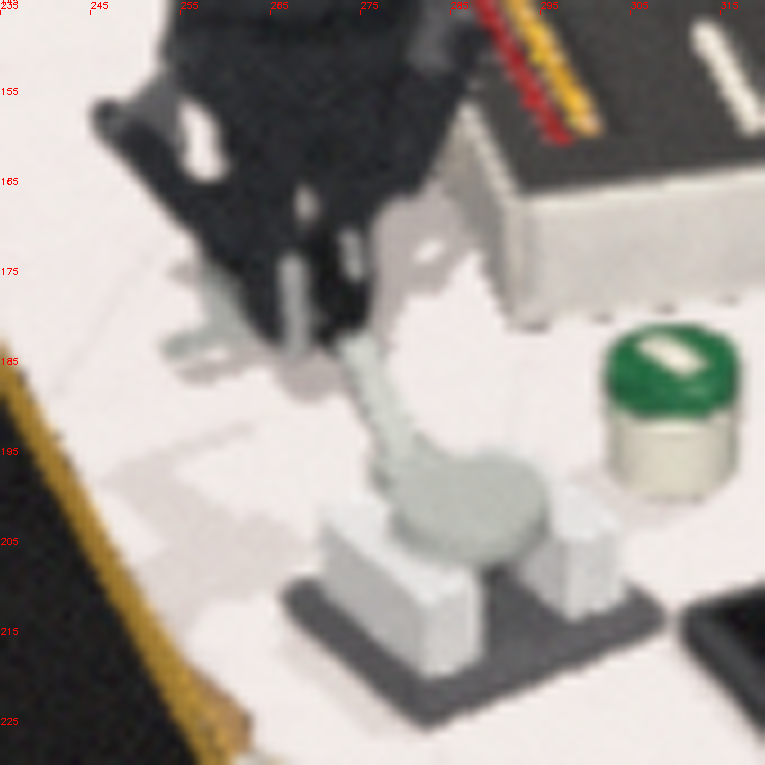

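View pics/t7.png

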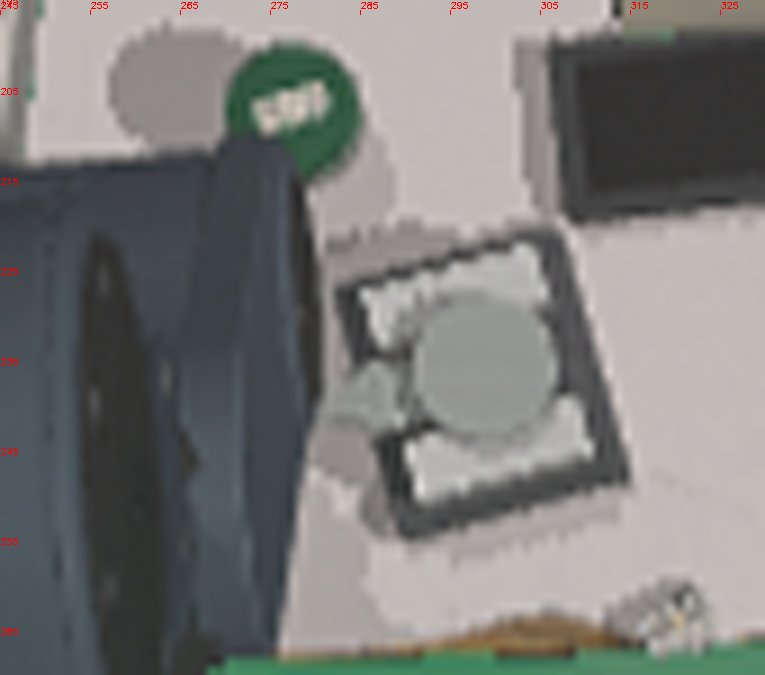

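{"op": "drive_tool", "data": {
  "motion": [-1.5,0,0,0,0,0,5,-3,0,0,0,0,0,5,-4.5,0,0,0,0,0,5,-5.5,0,0,0,0,0,5,-5.5,0,0,0,0,0,5]
}}

```text
t: 9.93
tcp_pos: [0.4256, 0.1345, 0.0589]
tool_rot: [0.612, 0.791, 0.0, -0.0]
force: [0.3, 0.3, -2.0]
finger_gap: 0.149
```

Run:
```python
from h import *
st(); q=manip.sense()["tcp_pos"][:2]
a=np.radians(-75.4); d=np.array([np.cos(a),np.sin(a)]); print((np.array([.4464,.0525])-q)@d*1000)
s=manip.snapshot("top"); crop(s,"t8.png",245,195,85,75,9)
```

```text
t 9.93 tcp [425.55 134.53  58.89] psi 14.59 z [-0.e+00  4.e-04 -1.e+00] F [ 0.26  0.28 -2.03] M [-0.035  0.003 -0.001] gap 12.73 q6 -0.2
84.63988080605156
```

View pics/t8.png

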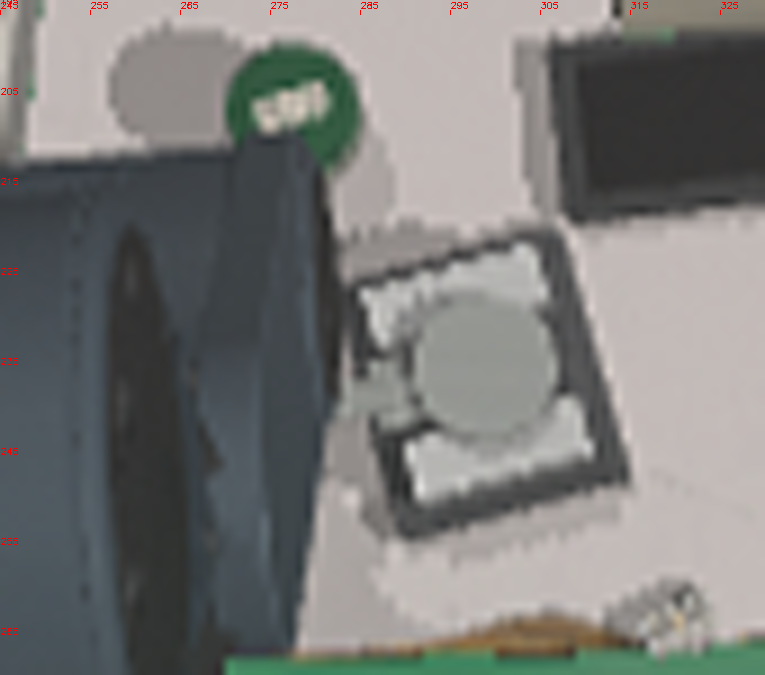

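{"op": "drive_tool", "data": {
  "motion": [0,0,-1.5,0,0,0,5,0,0,-3,0,0,0,5,0,0,-4.5,0,0,0,5,0,0,-7,0,0,0,5,0,0,-10,0,0,0,5,0,0,-14,0,0,0,5,0,0,-18,0,0,0,5,0,0,-20,0,0,0,5]
}}

```text
t: 10.98
tcp_pos: [0.4257, 0.1346, 0.0793]
tool_rot: [0.612, 0.791, 0.0, 0.0]
force: [1.6, -1.1, -3.3]
finger_gap: 0.148
```

{"op": "drive_tool", "data": {
  "motion": [0,0,0,0,0,0,5,0,0,-2,0,0,0,5,0,0,-2,0,0,0,5]
}}

```text
t: 11.35
tcp_pos: [0.4257, 0.1346, 0.0813]
tool_rot: [0.612, 0.791, 0.0, 0.0]
force: [0.5, -0.4, -3.9]
finger_gap: 0.15
```

Run:
```python
from h import *
st()
s=manip.snapshot("side"); crop(s,"s9.png",235,145,85,85,9)
s=manip.snapshot("top"); crop(s,"t9.png",245,195,85,75,9)
```

```text
t 11.35 tcp [425.75 134.57  81.33] psi 14.59 z [ 7.e-04  4.e-04 -1.e+00] F [ 0.51 -0.37 -3.88] M [0.093 0.084 0.04 ] gap 12.78 q6 -0.2
```

View pics/s9.png

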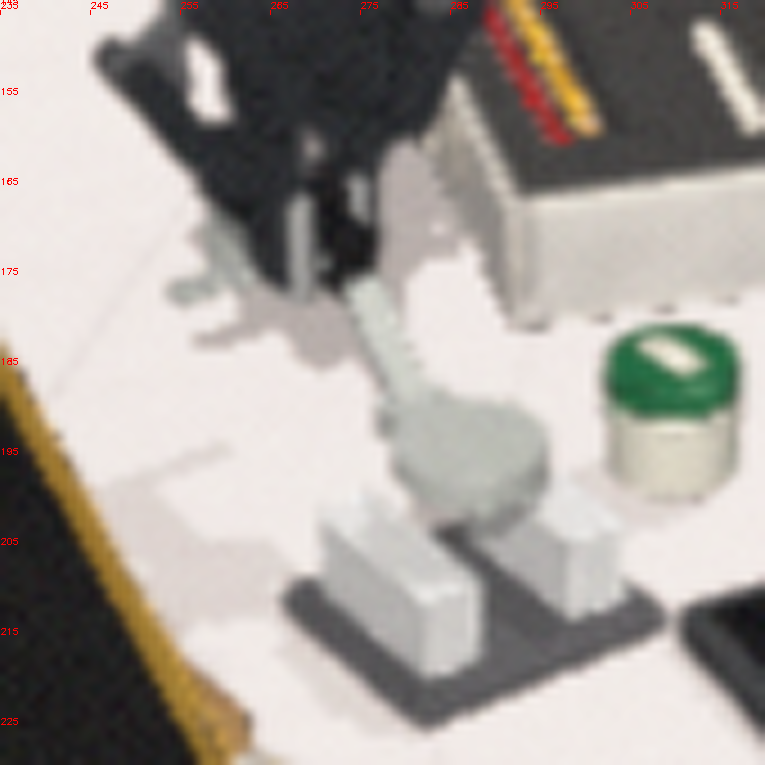

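View pics/t9.png

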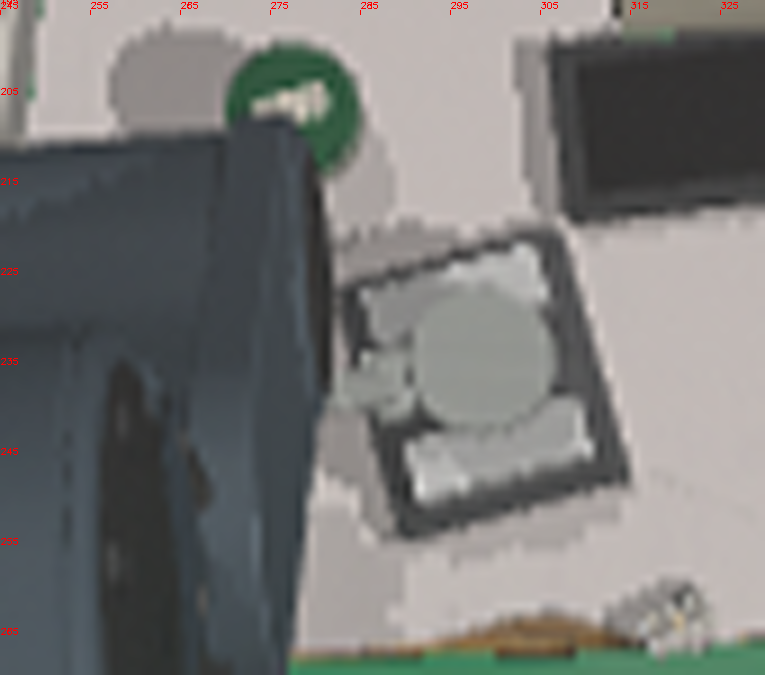

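Run:
```python
from h import *
go([.4165,.0346,.093],8.3); go([.4075,-.0718,.093],1.95)
```

```text
shift [-94.44 -34.03 -11.82] rot [ 0.03 -0.02  6.29] t 11.45
shift [-195.14  -69.55  -11.87] rot [ 0.03 -0.02 12.64] t 11.45
```

{"op": "drive_tool", "data": {
  "motion": [-3,-1,-4,0,0,0.2,5,-13,-5,-8,0,0,0.9,5,-29,-10,-12,0,0,1.9,5,-47,-17,-12,0,0,3,5,-65,-23,-12,0,0,4.2,5,-81,-29,-12,0,0,5.2,5,-92,-33,-12,0,0,6,5,-95,-34,-12,0,0,6.2,5]
}}

```text
t: 12.45
tcp_pos: [0.4167, 0.0332, 0.0933]
tool_rot: [0.654, 0.756, 0.0, 0.0]
force: [0.3, 1.2, -3.3]
finger_gap: 0.149
```

{"op": "drive_tool", "data": {
  "motion": [0,0,0,0,0,0,5,0,0,0,0,0,0,5]
}}

```text
t: 12.7
tcp_pos: [0.4167, 0.0335, 0.0934]
tool_rot: [0.654, 0.757, 0.0, 0.0]
force: [0.0, 0.4, -4.2]
finger_gap: 0.152
```

Run:
```python
from h import *
st(); go([.4075,-.0718,.093],1.95)
s=manip.snapshot("side"); crop(s,"s10.png",250,150,95,85,8)
```

```text
t 12.7 tcp [416.67  33.53  93.36] psi 8.32 z [ 6.e-04  5.e-04 -1.e+00] F [ 0.    0.4  -4.18] M [ 0.125  0.006 -0.049] gap 12.94 q6 -0.33
shift [-102.89  -24.3     0.3 ] rot [ 0.04 -0.02  6.37] t 12.7
```

View pics/s10.png

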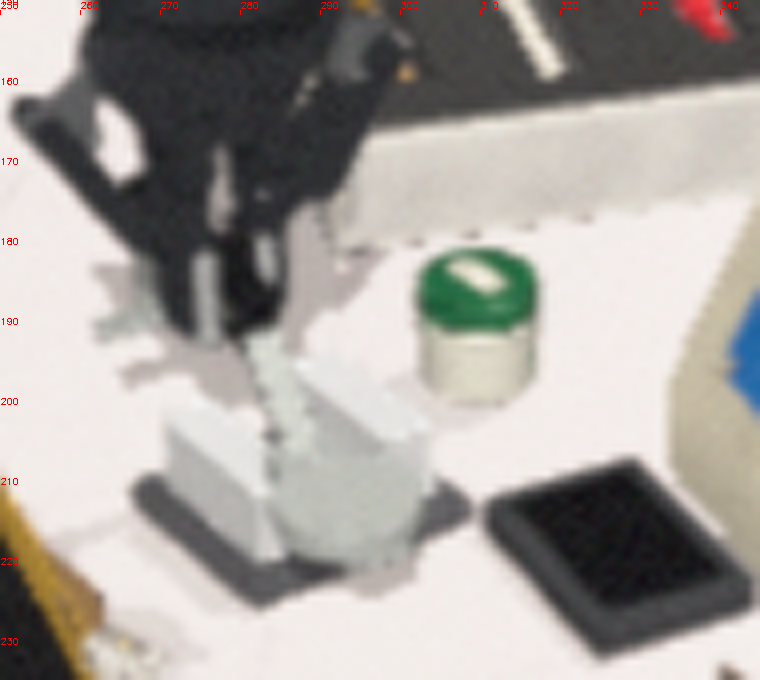

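Disc still rides level against the step at about (292,212). I'll carry on to the nest mouth.

{"op": "drive_tool", "data": {
  "motion": [-3,-1,0,0,0,0.2,5,-14,-3,0,0,0,0.9,5,-30,-7,0,0,0,1.9,5,-49,-12,0,0,0,3,5,-69,-16,0,0,0,4.2,5,-86,-20,0,0,0,5.4,5,-98,-23,0,0,0,6.1,5,-102,-24.3,0,0,0,6.4,5]
}}

```text
t: 13.75
tcp_pos: [0.4074, -0.0717, 0.0933]
tool_rot: [0.696, 0.718, 0.0, 0.0]
force: [0.0, 0.1, -2.6]
finger_gap: 0.146
```

{"op": "drive_tool", "data": {
  "motion": [0,0,0,0,0,0,5,0,0,0,0,0,0,5]
}}

```text
t: 14.0
tcp_pos: [0.4072, -0.0713, 0.0933]
tool_rot: [0.696, 0.719, 0.0, -0.0]
force: [0.2, 0.5, -2.0]
finger_gap: 0.152
```

Run:
```python
from h import *
st(); go([.4075,-.0718,.068],1.95)
s=manip.snapshot("side"); crop(s,"s11.png",260,190,95,85,8)
s=manip.snapshot("top"); crop(s,"t11.png",335,205,90,70,8)
```

```text
t 14.0 tcp [407.25 -71.33  93.28] psi 1.86 z [ 5.e-04  6.e-04 -1.e+00] F [ 0.18  0.47 -1.96] M [ 0.118  0.021 -0.009] gap 13.0 q6 -0.48
shift [-0.49  0.22 25.28] rot [ 0.03 -0.03 -0.09] t 14.0
```

View pics/s11.png

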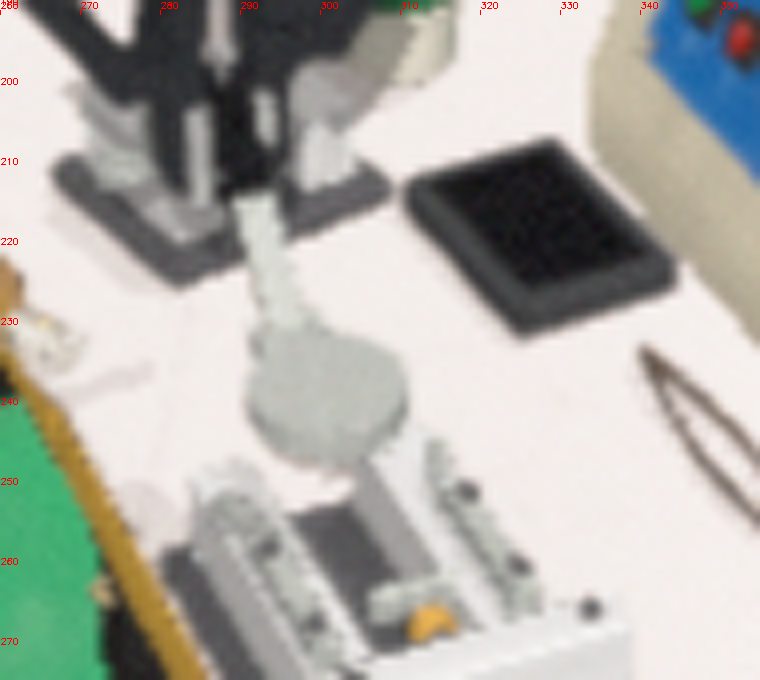

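View pics/t11.png

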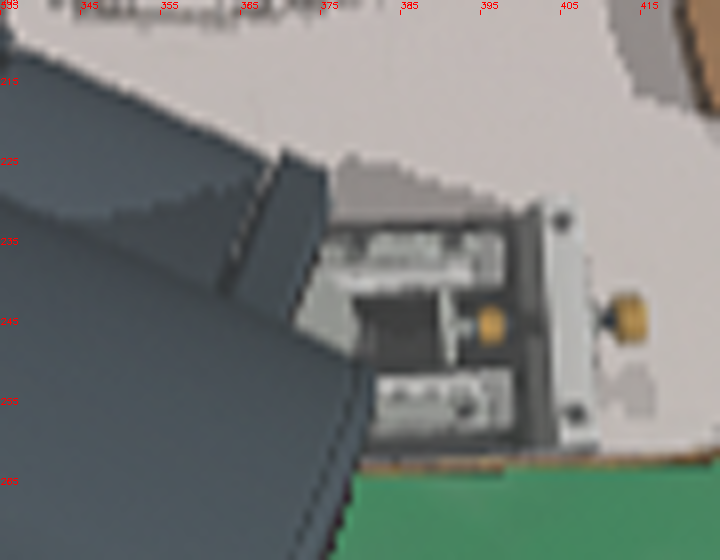

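Run:
```python
from fit import *
s=manip.snapshot("side")
A=lambda x,y:c(260,190,x,y)
# disc ellipse top face: left 247, right 405, top ~330, bottom ~440
d=pt(s,*A(327,386),.0812); print("disc",d)
# nest endblock top corners, rail mouth corners
x=np.array([.4112,-.1817]); a=np.radians(-88.05); D=np.array([np.cos(a),np.sin(a)]); N=np.array([-D[1],D[0]])
print("disc in nest by side", (d[:2]-x)@D*1000,(d[:2]-x)@N*1000)
im=s["color"][:,:,::-1].copy(); im=cv2.resize(im[190:310,260:360],None,fx=6,fy=6,interpolation=cv2.INTER_CUBIC)
def draw(pl,z,col):
    w=np.array([list(x+D*p/1000+N*q/1000)+[z] for p,q in pl]); u=(proj(s,w)-[260,190]+.5)*6
    cv2.polylines(im,[u.astype(int)],True,col,1)
draw([(-50,-16),(60,-16),(60,16),(-50,16)],.04,(0,0,255))
draw([(70,-40),(86,-40),(86,40),(70,40)],.062,(255,0,0))
draw([(-25+24*np.cos(t),24*np.sin(t)) for t in np.linspace(0,6.2,40)],.0812,(0,200,0))
cv2.imwrite("pics/s12.png",im)
```

```text
disc [ 0.40901788 -0.15999139  0.0812    ]
disc in nest by side -21.770292433243974 -1.4421693020136028
```

View pics/s12.png

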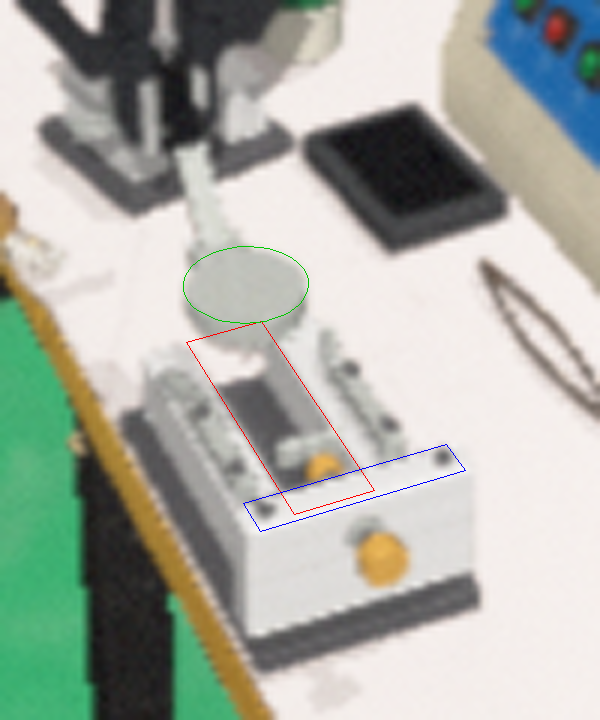

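{"op": "drive_tool", "data": {
  "motion": [1,0,2,0,0,0,5,2,0,6,0,0,0,5,2.5,0.2,11,0,0,0,5,2.5,0.2,16,0,0,0,5,2.5,0.2,20,0,0,0,5,2.5,0.2,23,0,0,0,5,2.5,0.2,25,0,0,0,5,2.5,0.2,25,0,0,0,5]
}}

```text
t: 15.15
tcp_pos: [0.4074, -0.0687, 0.0682]
tool_rot: [0.695, 0.719, 0.0, -0.0]
force: [-0.5, -0.7, -2.4]
finger_gap: 0.144
```

Run:
```python
from h import *
st(); go([.4075,-.0688,.060],1.95)
s=manip.snapshot("side"); crop(s,"s13.png",260,190,95,85,8)
```

```text
t 15.15 tcp [407.41 -68.75  68.18] psi 1.88 z [ 4.e-04  6.e-04 -1.e+00] F [-0.52 -0.71 -2.36] M [ 0.133  0.042 -0.017] gap 12.28 q6 -0.47
shift [-0.06  0.08  8.18] rot [ 0.03 -0.03 -0.07] t 15.15
```

View pics/s13.png

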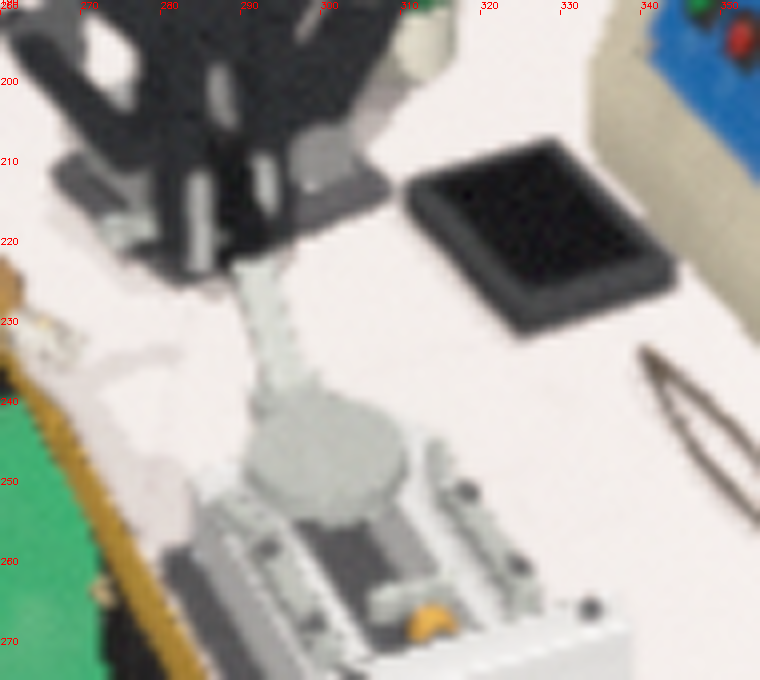

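{"op": "drive_tool", "data": {
  "motion": [0,0,1,0,0,0,5,0,0,2.5,0,0,0,5,0,0,4,0,0,0,5,0,0,5.2,0,0,0,5,0,0,6.4,0,0,0,5,0,0,7.6,0,0,0,5,0,0,8.2,0,0,0,5,0,0,8.2,0,0,0,5]
}}

```text
t: 16.2
tcp_pos: [0.4075, -0.0688, 0.0601]
tool_rot: [0.695, 0.719, 0.0, 0.0]
force: [-0.3, 0.1, -1.7]
finger_gap: 0.152
```

Run:
```python
from h import *
st()
s=manip.snapshot("side"); crop(s,"s14.png",260,190,95,85,8)
```

```text
t 16.2 tcp [407.51 -68.81  60.09] psi 1.88 z [ 7.e-04  4.e-04 -1.e+00] F [-0.27  0.15 -1.75] M [-0.003  0.011  0.055] gap 13.0 q6 -0.47
```

View pics/s14.png

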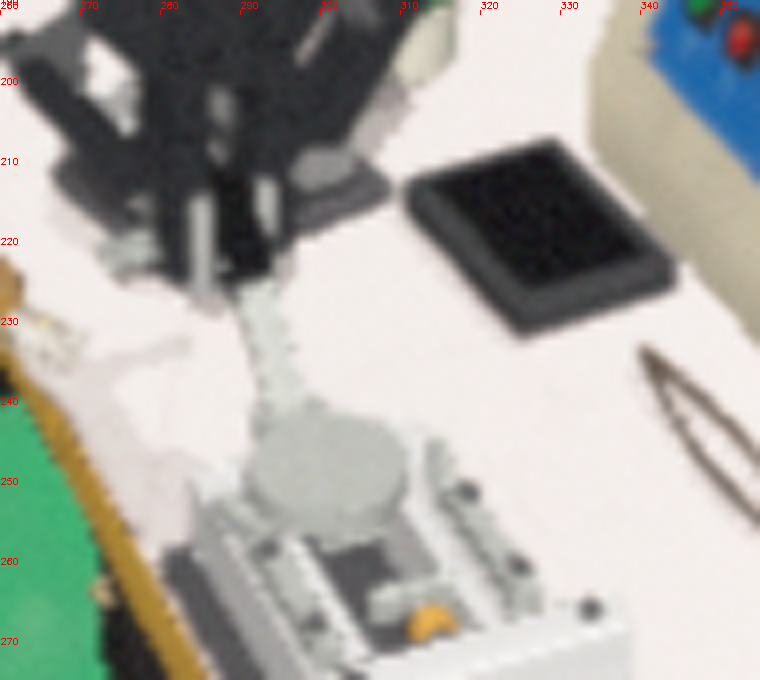

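{"op": "drive_tool", "data": {
  "motion": [-2,0,0,0,0,0,5,-6,0,0,0,0,0,5,-11,0,0,0,0,0,5,-16,0,0,0,0,0,5,-21,0,0,0,0,0,5,-25,0,0,0,0,0,5,-28,0,0,0,0,0,5,-29,0,0,0,0,0,5]
}}

```text
t: 17.25
tcp_pos: [0.4085, -0.098, 0.0601]
tool_rot: [0.696, 0.719, 0.0, 0.0]
force: [0.2, 2.1, -0.7]
finger_gap: 0.153
```

Run:
```python
from h import *
st()
s=manip.snapshot("side"); crop(s,"s15.png",275,215,75,65,10)
st()
```

```text
t 17.25 tcp [408.47 -97.98  60.08] psi 1.86 z [ 8.e-04  5.e-04 -1.e+00] F [ 0.23  2.12 -0.73] M [ 0.304 -0.106  0.028] gap 13.04 q6 -0.54
t 17.3 tcp [408.49 -97.98  60.1 ] psi 1.87 z [ 8.e-04  4.e-04 -1.e+00] F [ 0.85  1.44 -1.64] M [ 0.141 -0.039  0.022] gap 12.5 q6 -0.54
```

View pics/s15.png

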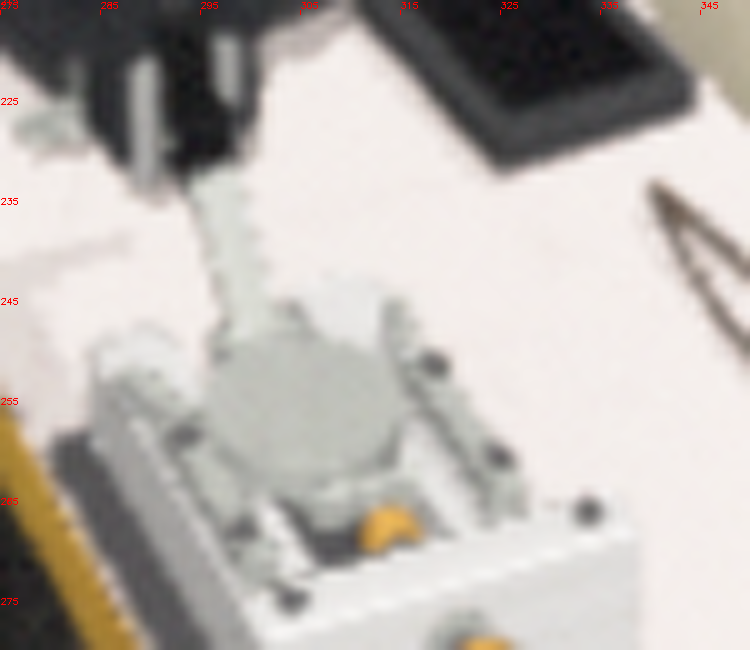

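{"op": "drive_tool", "data": {
  "motion": [-0.6,0,0,0,0,0,5,-1.2,0,0,0,0,0,5,-1.2,0,0,0,0,0,5]
}}

```text
t: 17.68
tcp_pos: [0.4085, -0.0991, 0.0601]
tool_rot: [0.695, 0.719, 0.0, 0.0]
force: [0.5, 1.0, -0.6]
finger_gap: 0.147
```

Run:
```python
from h import *
st()
```

```text
t 17.68 tcp [408.48 -99.12  60.09] psi 1.88 z [ 7.e-04  4.e-04 -1.e+00] F [ 0.46  1.01 -0.64] M [ 0.261 -0.06   0.057] gap 12.53 q6 -0.54
```

{"op": "drive_tool", "data": {
  "motion": [-0.6,0,0,0,0,0,5,-1.2,0,0,0,0,0,5,-1.2,0,0,0,0,0,5]
}}

```text
t: 18.05
tcp_pos: [0.4085, -0.1004, 0.0601]
tool_rot: [0.695, 0.719, 0.0, 0.0]
force: [0.3, 1.0, -0.8]
finger_gap: 0.152
```

Run:
```python
from h import *
st()
```

```text
t 18.05 tcp [ 408.53 -100.38   60.09] psi 1.88 z [ 7.e-04  4.e-04 -1.e+00] F [ 0.3   1.03 -0.85] M [ 0.262 -0.062  0.009] gap 12.95 q6 -0.54
```

{"op": "drive_tool", "data": {
  "motion": [-0.7,0,0,0,0,0,5,-1.4,0,0,0,0,0,5,-2.0,0,0,0,0,0,5,-2.0,0,0,0,0,0,5]
}}

```text
t: 18.55
tcp_pos: [0.4086, -0.1025, 0.0601]
tool_rot: [0.695, 0.719, 0.0, 0.0]
force: [0.7, 0.5, -0.2]
finger_gap: 0.149
```

Run:
```python
from h import *
st()
```

```text
t 18.55 tcp [ 408.61 -102.49   60.08] psi 1.87 z [ 7.e-04  3.e-04 -1.e+00] F [ 0.66  0.52 -0.21] M [ 0.127 -0.049  0.049] gap 12.75 q6 -0.55
```

{"op": "drive_tool", "data": {
  "motion": [-0.5,0,0,0,0,0,5,-1.0,0,0,0,0,0,5,-1.0,0,0,0,0,0,5]
}}

```text
t: 18.92
tcp_pos: [0.4087, -0.1035, 0.0601]
tool_rot: [0.695, 0.719, 0.0, 0.0]
force: [0.6, 1.8, -0.8]
finger_gap: 0.149
```

Run:
```python
from h import *
st()
```

```text
t 18.93 tcp [ 408.65 -103.53   60.07] psi 1.87 z [ 7.e-04  3.e-04 -1.e+00] F [ 0.61  1.84 -0.76] M [ 0.219 -0.028  0.004] gap 12.68 q6 -0.55
```

{"op": "drive_tool", "data": {
  "motion": [-0.5,0,0,0,0,0,5,-1.0,0,0,0,0,0,5,-1.0,0,0,0,0,0,5]
}}

```text
t: 19.3
tcp_pos: [0.4087, -0.1046, 0.0601]
tool_rot: [0.695, 0.719, 0.0, 0.0]
force: [0.3, 2.1, -0.8]
finger_gap: 0.148
```

Run:
```python
from h import *
st()
s=manip.snapshot("side"); crop(s,"s16.png",275,215,75,65,10)
st()
```

```text
t 19.3 tcp [ 408.68 -104.61   60.07] psi 1.87 z [ 7.e-04  2.e-04 -1.e+00] F [ 0.26  2.09 -0.8 ] M [ 0.194 -0.029  0.022] gap 12.64 q6 -0.55
t 19.35 tcp [ 408.69 -104.59   60.09] psi 1.87 z [ 8.e-04  2.e-04 -1.e+00] F [ 0.65  1.32 -0.63] M [ 0.182 -0.008 -0.029] gap 12.58 q6 -0.55
```

View pics/s16.png

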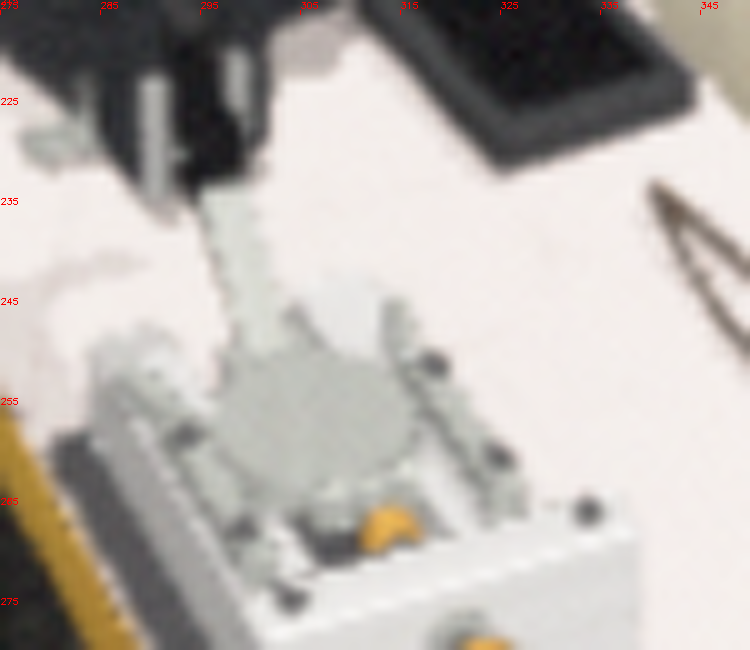

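{"op": "drive_tool", "data": {
  "motion": [-0.4,0,0,0,0,0,5,-0.8,0,0,0,0,0,5,-0.8,0,0,0,0,0,5]
}}

```text
t: 19.73
tcp_pos: [0.4087, -0.1053, 0.0601]
tool_rot: [0.695, 0.719, 0.0, 0.0]
force: [-0.4, 2.4, -0.5]
finger_gap: 0.147
```

Run:
```python
from h import *
st(); manip.snapshot("top"); st()
```

```text
t 19.73 tcp [ 408.67 -105.34   60.09] psi 1.87 z [ 7.e-04  3.e-04 -1.e+00] F [-0.42  2.44 -0.51] M [ 0.303 -0.085  0.049] gap 12.54 q6 -0.55
t 19.77 tcp [ 408.66 -105.33   60.09] psi 1.87 z [ 7.e-04  3.e-04 -1.e+00] F [ 1.38  1.74 -1.2 ] M [ 0.362 -0.037  0.025] gap 12.73 q6 -0.55
```

{"op": "drive_tool", "data": {
  "motion": [-0.4,0,0,0,0,0,5,-0.8,0,0,0,0,0,5,-0.8,0,0,0,0,0,5]
}}

```text
t: 20.15
tcp_pos: [0.4086, -0.1058, 0.0601]
tool_rot: [0.696, 0.719, 0.0, -0.0]
force: [0.9, 4.6, 0.6]
finger_gap: 0.147
```

Run:
```python
from h import *
st(); manip.snapshot("top"); st()
```

```text
t 20.15 tcp [ 408.56 -105.82   60.1 ] psi 1.86 z [ 4.e-04  7.e-04 -1.e+00] F [0.87 4.6  0.62] M [ 0.831 -0.184  0.036] gap 12.59 q6 -0.55
t 20.2 tcp [ 408.58 -105.81   60.12] psi 1.86 z [ 5.e-04  7.e-04 -1.e+00] F [1.62 5.66 1.38] M [ 0.829 -0.237  0.057] gap 12.39 q6 -0.55
```

{"op": "drive_tool", "data": {
  "motion": [-0.5,0,0,0,0,0,5,-0.9,0,0,0,0,0,5,-0.9,0,0,0,0,0,5]
}}

```text
t: 20.58
tcp_pos: [0.4085, -0.1061, 0.0602]
tool_rot: [0.696, 0.718, 0.001, -0.0]
force: [1.8, 5.7, 2.0]
finger_gap: 0.152
```

Run:
```python
from h import *
st(); s=manip.snapshot("side"); st(); crop(s,"s17.png",275,215,75,65,10)
manip.snapshot("top"); st()
```

```text
t 20.57 tcp [ 408.46 -106.11   60.15] psi 1.86 z [ 2.0e-04  1.5e-03 -1.0e+00] F [1.81 5.7  2.05] M [ 1.047 -0.343  0.145] gap 12.94 q6 -0.56
t 20.62 tcp [ 408.46 -106.13   60.15] psi 1.86 z [ 2.0e-04  1.5e-03 -1.0e+00] F [2.14 6.4  1.1 ] M [ 1.038 -0.382  0.111] gap 12.73 q6 -0.56
t 20.68 tcp [ 408.46 -106.09   60.16] psi 1.86 z [ 1.0e-04  1.5e-03 -1.0e+00] F [2.56 6.04 0.96] M [ 1.094 -0.392  0.097] gap 12.77 q6 -0.56
```

View pics/s17.png

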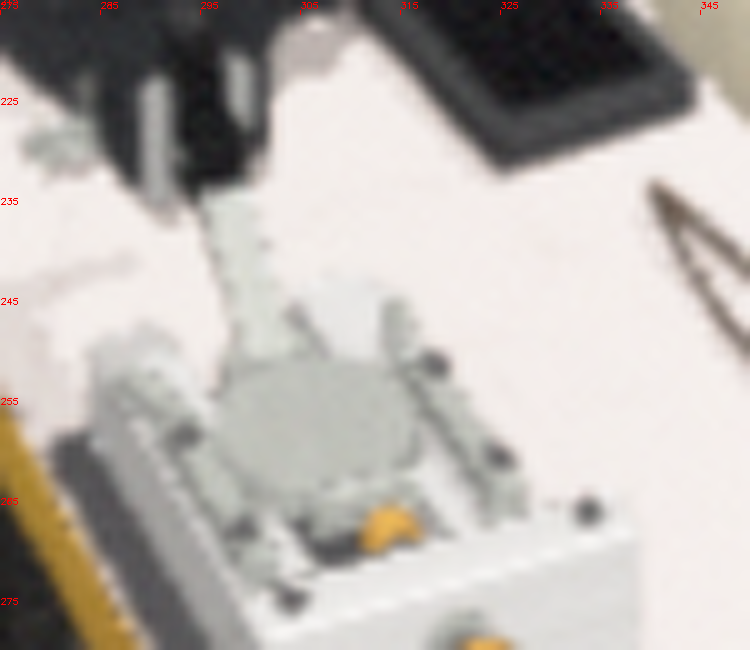

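{"op": "drive_tool", "data": {
  "motion": [-0.6,0.2,0,0,0,0,5,-0.9,0.3,0,0,0,0,5,-1.1,0.3,0,0,0,0,5,-1.1,0.3,0,0,0,0,5]
}}

```text
t: 21.18
tcp_pos: [0.4084, -0.1063, 0.0602]
tool_rot: [0.696, 0.718, 0.001, -0.001]
force: [3.3, 7.6, 1.1]
finger_gap: 0.149
```

Run:
```python
from h import *
st(); s=manip.snapshot("top"); st(); crop(s,"t17.png",350,215,80,60,9)
```

```text
t 21.18 tcp [ 408.44 -106.27   60.21] psi 1.85 z [-6.0e-04  2.7e-03 -1.0e+00] F [3.34 7.63 1.12] M [ 1.278 -0.399  0.174] gap 12.72 q6 -0.56
t 21.23 tcp [ 408.45 -106.26   60.21] psi 1.85 z [-5.0e-04  2.7e-03 -1.0e+00] F [2.49 7.89 1.79] M [ 1.304 -0.383  0.084] gap 12.55 q6 -0.56
```

View pics/t17.png

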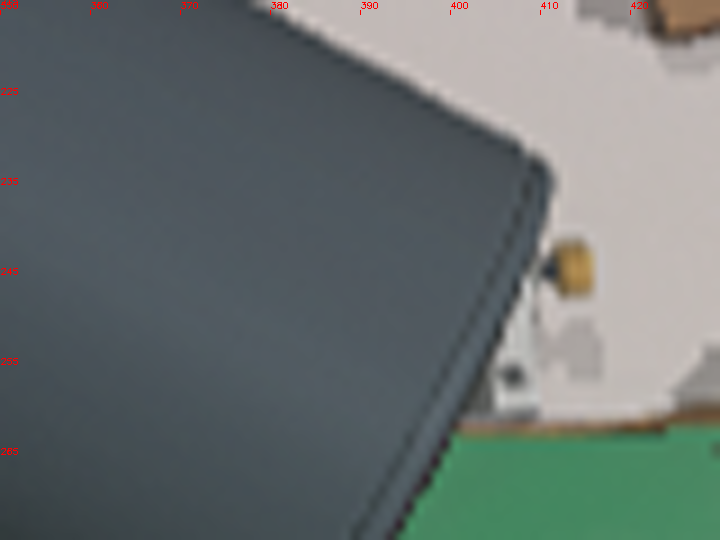

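Run:
```python
from h import *
s=manip.snapshot("side"); st(); crop(s,"s18.png",275,215,75,65,10)
ims={n:cv2.imread(f"pics/{n}.png").astype(np.float32) for n in("s15","s16","s17","s18")}
def sh(a,b,x0,y0,w,h):
    A=cv2.GaussianBlur(a,(0,0),5)[y0:y0+h,x0:x0+w].mean(2);B=cv2.GaussianBlur(b,(0,0),5)[y0:y0+h,x0:x0+w].mean(2)
    M=np.eye(2,3,dtype=np.float32)
    try: cc,M=cv2.findTransformECC(A,B,M,cv2.MOTION_TRANSLATION,(3,200,1e-6),None,5); return (M[:,2]/10).round(3),round(cc,4)
    except cv2.error as e: return "fail"
for n in("s16","s17","s18"):
    print(n,"gold",sh(ims["s15"],ims[n],350,495,80,60),"screw",sh(ims["s15"],ims[n],550,480,70,60),"screw2",sh(ims["s15"],ims[n],255,570,70,50),"disc",sh(ims["s16"],ims[n],205,400,80,90),"backknob",sh(ims["s15"],ims[n],430,600,100,50))
```

```text
t 21.27 tcp [ 408.44 -106.25   60.23] psi 1.86 z [-5.0e-04  2.7e-03 -1.0e+00] F [1.99 7.45 2.15] M [ 1.278 -0.424  0.078] gap 12.82 q6 -0.56
s16 gold (array([0.074, 0.064], dtype=float32), 0.9847) screw (array([ 0.003, -0.014], dtype=float32), 0.9854) screw2 (array([-0.008, -0.001], dtype=float32), 0.9964) disc (array([-0., -0.], dtype=float32), 1.0) backknob (array([0.02 , 0.263], dtype=float32), 0.9411)
s17 gold (array([-0.026,  0.219], dtype=float32), 0.9328) screw (array([ 0.   , -0.005], dtype=float32), 0.9987) screw2 (array([-0.013, -0.014], dtype=float32), 0.988) disc fail backknob (array([-0.01 ,  0.205], dtype=float32), 0.9556)
s18 gold (array([-0.07,  0.18], dtype=float32), 0.9507) screw (array([ 0.03 , -0.019], dtype=float32), 0.9432) screw2 (array([-0.02 , -0.008], dtype=float32), 0.982) disc fail backknob (array([0.01 , 0.109], dtype=float32), 0.9885)
```

View pics/s18.png

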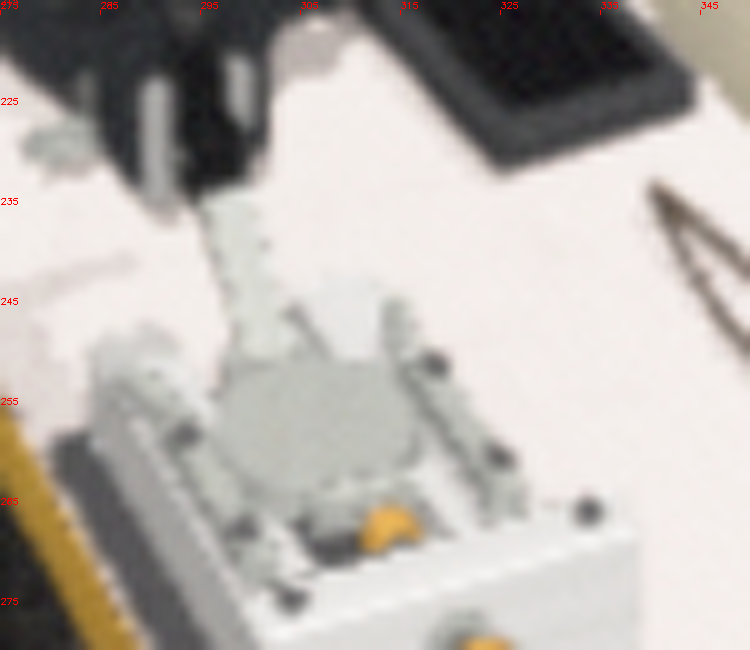

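Run:
```python
from h import *
go([.4086,-.1066,.0602],1.88)
```

```text
shift [-0.35  0.15  0.03] rot [-0.03 -0.16 -0.02] t 21.275
```

{"op": "drive_tool", "data": {
  "motion": [-0.8,0.2,0,0,-0.15,0,5,-1.1,0.4,0,0,-0.25,0,5,-1.2,0.4,0,0,-0.3,0,5,-1.2,0.4,0,0,-0.3,0,5]
}}

```text
t: 21.78
tcp_pos: [0.4085, -0.1065, 0.0601]
tool_rot: [0.696, 0.718, -0.001, -0.0]
force: [1.5, 6.9, 0.8]
finger_gap: 0.147
```

Run:
```python
from h import *
st(); s=manip.snapshot("side"); st();
```

```text
t 21.77 tcp [ 408.47 -106.54   60.14] psi 1.84 z [-0.0013 -0.0012 -1.    ] F [1.49 6.89 0.82] M [ 1.261 -0.428  0.192] gap 12.53 q6 -0.55
t 21.82 tcp [ 408.47 -106.51   60.14] psi 1.85 z [-0.0013 -0.0012 -1.    ] F [ 1.57  7.66 -0.09] M [ 1.283 -0.439  0.142] gap 12.52 q6 -0.55
```

{"op": "drive_tool", "data": {
  "motion": [-0.9,0.3,0,0,0,0,5,-0.9,0.3,0,0,0,0,5,-0.9,0.3,0,0,0,0,5,-0.9,0.3,0,0,0,0,5]
}}

```text
t: 22.32
tcp_pos: [0.4085, -0.1065, 0.0601]
tool_rot: [0.696, 0.718, -0.001, -0.001]
force: [1.2, 6.8, 0.7]
finger_gap: 0.146
```

Run:
```python
from h import *
st(); s=manip.snapshot("side"); st();
```

```text
t 22.32 tcp [ 408.48 -106.53   60.14] psi 1.84 z [-0.002  0.    -1.   ] F [1.23 6.75 0.69] M [ 1.269 -0.426  0.128] gap 12.46 q6 -0.55
t 22.38 tcp [ 408.5  -106.55   60.14] psi 1.84 z [-0.0019  0.     -1.    ] F [1.16 7.24 0.43] M [ 1.257 -0.4    0.156] gap 13.07 q6 -0.55
```

{"op": "drive_tool", "data": {
  "motion": [-1.0,0.3,0,0,-0.1,0,5,-1.2,0.3,0,0,-0.2,0,5,-1.3,0.3,0,0,-0.2,0,5,-1.3,0.3,0,0,-0.2,0,5,-1.3,0.3,0,0,-0.2,0,5]
}}

```text
t: 23.0
tcp_pos: [0.4085, -0.1067, 0.0601]
tool_rot: [0.696, 0.718, -0.002, -0.0]
force: [3.4, 8.7, 0.2]
finger_gap: 0.15
```

Run:
```python
from h import *
st(); s=manip.snapshot("side"); st(); crop(s,"s19.png",275,215,75,65,10)
```

```text
t 23.0 tcp [ 408.48 -106.7    60.09] psi 1.83 z [-0.0027 -0.002  -1.    ] F [3.36 8.67 0.21] M [ 1.484 -0.522  0.134] gap 12.78 q6 -0.55
t 23.05 tcp [ 408.47 -106.68   60.09] psi 1.83 z [-0.0027 -0.0019 -1.    ] F [ 2.65  8.75 -0.25] M [ 1.474 -0.521  0.112] gap 12.74 q6 -0.55
```

View pics/s19.png

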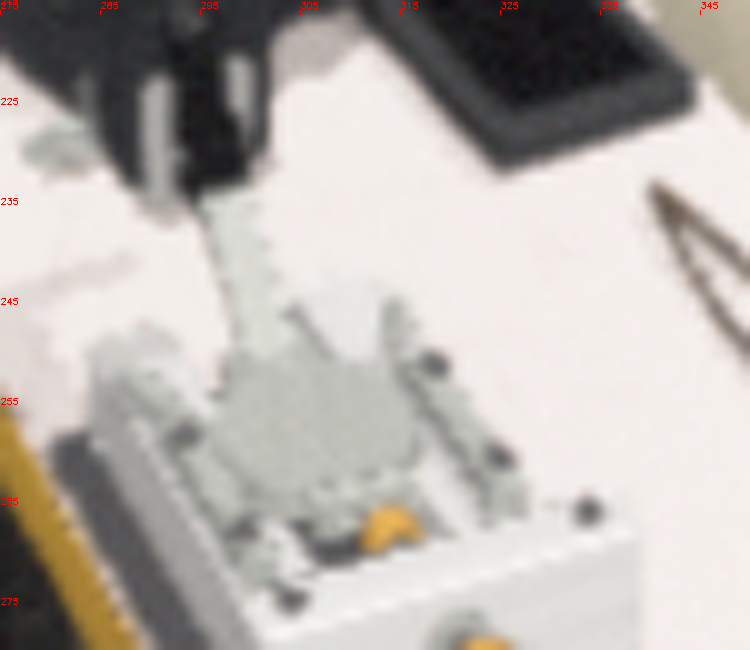

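{"op": "drive_tool", "data": {
  "motion": [-0.9,0.3,0,0,-0.1,0,5,-0.6,0.2,0,0,0,0,5,-0.3,0.2,0,0,0,0,5,0,0.1,0,0,0,0,5,0.3,0.1,0,0,0,0,5,0.6,0.1,0,0,0,0,5,0.9,0.1,0,0,0,0,5,1.2,0.1,0,0,0,0,5]
}}

```text
t: 24.05
tcp_pos: [0.4087, -0.1059, 0.0601]
tool_rot: [0.696, 0.718, -0.002, -0.0]
force: [0.6, 0.6, -1.6]
finger_gap: 0.144
```

Run:
```python
from h import *
st()
```

```text
t 24.05 tcp [ 408.67 -105.89   60.07] psi 1.82 z [-0.0024 -0.0024 -1.    ] F [ 0.63  0.59 -1.62] M [0.073 0.014 0.004] gap 12.31 q6 -0.54
```

{"op": "drive_tool", "data": {
  "motion": [0.2,0,0,0,0,0,5,0.5,0,0,0,0,0,5,0.8,0,0,0,0,0,5,1.2,0,0,0,0,0,5,1.6,0,0,0,0,0,5,2.0,0,0,0,0,0,5,2.4,0,0,0,0,0,5,2.8,0,0,0,0,0,5]
}}

```text
t: 25.05
tcp_pos: [0.4086, -0.103, 0.0601]
tool_rot: [0.696, 0.718, -0.002, -0.0]
force: [-0.3, -0.3, -0.8]
finger_gap: 0.146
```

Run:
```python
from h import *
st(); s=manip.snapshot("side"); st(); crop(s,"s20.png",275,215,75,65,10)
```

```text
t 25.05 tcp [ 408.58 -103.03   60.05] psi 1.83 z [-0.0024 -0.0024 -1.    ] F [-0.28 -0.33 -0.81] M [ 0.028 -0.011  0.038] gap 12.5 q6 -0.54
t 25.1 tcp [ 408.57 -103.     60.07] psi 1.83 z [-0.0024 -0.0024 -1.    ] F [-0.84 -0.26 -2.38] M [ 0.03  -0.023  0.014] gap 12.79 q6 -0.54
```

View pics/s20.png

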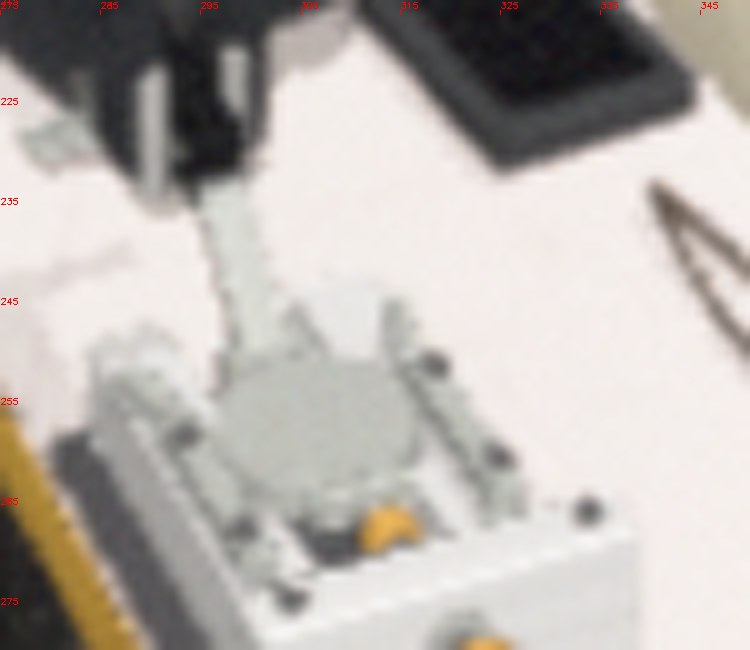

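Run:
```python
from h import *
go([.4085-.0017,-.050,.060],1.9)
```

```text
shift [53.03 -0.08 -0.06] rot [-0.14  0.13 -0.07] t 25.1
```

{"op": "drive_tool", "data": {
  "motion": [1,0,0,0,0,0,5,4,0,0,0,0,0,5,9,0,0,0,0,0,5,17,0,0,-0.1,0.1,0,5,26,0,0,-0.1,0.1,0,5,36,0,0,-0.1,0.1,0,5,46,0,0,-0.1,0.1,0,5,53,0,0,-0.1,0.1,0,5]
}}

```text
t: 26.1
tcp_pos: [0.4067, -0.0492, 0.0599]
tool_rot: [0.695, 0.719, -0.001, -0.0]
force: [-0.2, 0.1, -1.5]
finger_gap: 0.148
```

{"op": "drive_tool", "data": {
  "motion": [0,0,0,0,0,0,5,0,0,0,0,0,0,5]
}}

```text
t: 26.35
tcp_pos: [0.4069, -0.0492, 0.06]
tool_rot: [0.695, 0.719, -0.0, -0.0]
force: [0.2, -0.1, -2.7]
finger_gap: 0.148
```

Run:
```python
from h import *
st(); s=manip.snapshot("side"); crop(s,"s21.png",265,205,85,75,9)
```

```text
t 26.35 tcp [406.92 -49.21  59.96] psi 1.88 z [-6.e-04 -6.e-04 -1.e+00] F [ 0.22 -0.07 -2.69] M [-0.013  0.011  0.009] gap 12.67 q6 -0.42
```

View pics/s21.png

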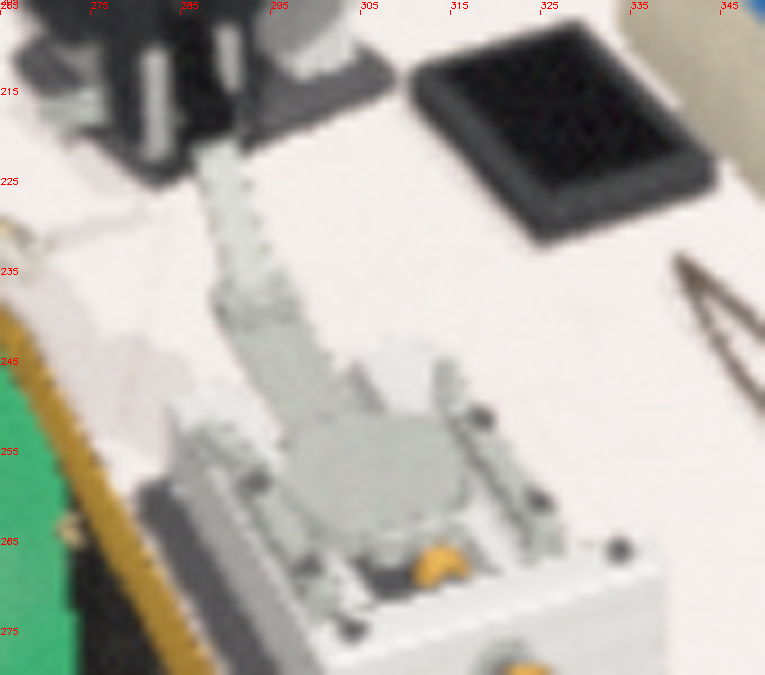

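{"op": "drive_tool", "data": {
  "motion": [1,0,-3,0,0,0,5,2,0,-10,0,0,0,5,2,0,-22,0,0,0,5,2,0,-36,0,0,0,5,2,0,-50,0,0,0,5,2,0,-58,0,0,0,5,2,0,-60,0,0,0,5]
}}

```text
t: 27.28
tcp_pos: [0.4072, -0.0474, 0.1207]
tool_rot: [0.696, 0.718, -0.0, 0.001]
force: [0.0, 0.1, -1.1]
finger_gap: 0.149
```

Run:
```python
from h import *
st(); go([.4195,.3438,.12],-7.36)
s=manip.snapshot("side"); crop(s,"s22.png",275,215,75,65,10)
```

```text
t 27.27 tcp [407.16 -47.44 120.73] psi 1.86 z [ 8.0e-04 -1.2e-03 -1.0e+00] F [ 0.03  0.12 -1.13] M [-0.038  0.03   0.038] gap 12.69 q6 -0.42
shift [3.9063e+02 2.5040e+01 2.5000e-01] rot [0.05 0.07 9.22] t 27.275
```

View pics/s22.png

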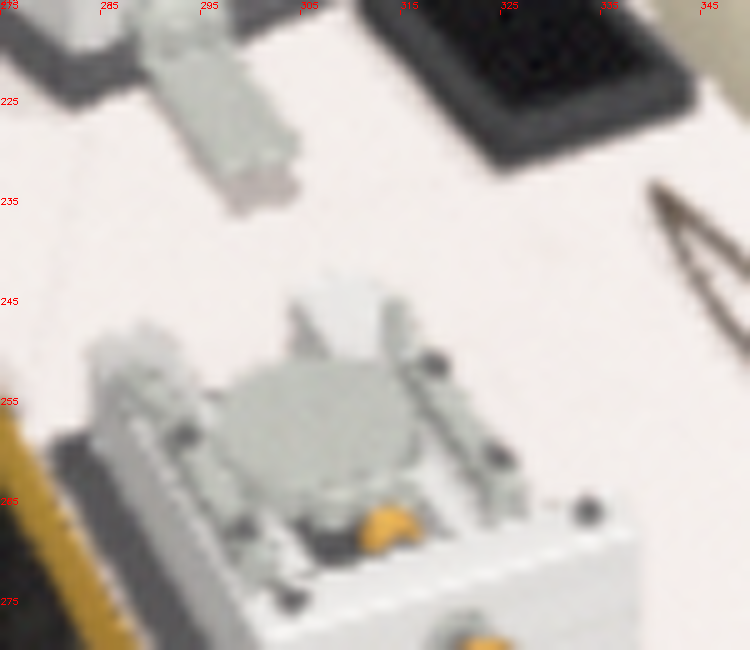

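{"op": "drive_tool", "data": {
  "motion": [15,1,-5,0,0,0.4,5,60,4,-10,0,0,1.4,5,115,7,-10,0,0,2.7,5,175,11,-10,0,0,4.1,5,235,15,-10,0,0,5.5,5,300,19,-5,0,0,7,5,360,23,0,0,0,8.5,5,391,25,0,0,0,9.2,5]
}}

```text
t: 28.32
tcp_pos: [0.4185, 0.3471, 0.119]
tool_rot: [0.75, 0.661, -0.001, 0.0]
force: [0.5, -1.1, -0.9]
finger_gap: 0.145
```

{"op": "drive_tool", "data": {
  "motion": [0,0,0,0,0,0,5,0,0,0,0,0,0,5,0,0,0,0,0,0,5]
}}

```text
t: 28.7
tcp_pos: [0.4182, 0.3456, 0.1187]
tool_rot: [0.751, 0.661, -0.001, 0.0]
force: [-0.0, 0.2, -1.9]
finger_gap: 0.146
```

Run:
```python
from h import *
st(); go([.4195,.3438,.0290],-7.36)
```

```text
t 28.7 tcp [418.22 345.59 118.74] psi -7.28 z [-0.0019 -0.0023 -1.    ] F [-0.03  0.16 -1.91] M [0.042 0.013 0.015] gap 12.49 q6 0.61
shift [-1.39  1.64 89.74] rot [-0.09  0.14  0.08] t 28.7
```

{"op": "drive_tool", "data": {
  "motion": [-1,1,15,0,0,0,5,-1,1,40,-0.1,0.1,0,5,-1,1,62,-0.1,0.1,0,5,-1,1,78,-0.1,0.1,0,5,-1,1,86,-0.1,0.1,0,5,-1,1,89,-0.1,0.1,0,5,-1,1,89.5,-0.1,0.1,0,5]
}}

```text
t: 29.58
tcp_pos: [0.4192, 0.3444, 0.0295]
tool_rot: [0.751, 0.661, 0.0, 0.0]
force: [0.5, 0.7, -1.9]
finger_gap: 0.147
```

Run:
```python
from h import *
st(); go([.4195,.3438,.0262],-7.36)
```

```text
t 29.57 tcp [419.17 344.4   29.46] psi -7.28 z [ 6.e-04 -5.e-04 -1.e+00] F [ 0.53  0.68 -1.9 ] M [ 0.01  -0.008 -0.009] gap 12.56 q6 0.61
shift [-0.55  0.4   3.26] rot [0.04 0.02 0.08] t 29.575
```

{"op": "drive_tool", "data": {
  "motion": [0,0,1,0,0,0,5,0,0,2,0,0,0,5,0,0,2.8,0,0,0,5,0,0,3.4,0,0,0,5,0,0,3.6,0,0,0,5]
}}

```text
t: 30.2
tcp_pos: [0.4192, 0.3444, 0.0261]
tool_rot: [0.751, 0.661, 0.0, 0.0]
force: [-0.7, -0.9, 3.3]
finger_gap: 0.145
```

Run:
```python
from h import *
st()
```

```text
t 30.2 tcp [419.21 344.42  26.14] psi -7.28 z [ 8.e-04 -4.e-04 -1.e+00] F [-0.73 -0.85  3.32] M [-0.063  0.077 -0.004] gap 12.41 q6 0.61
```

On the table (up-force 3.3 N). I'll open gradually, then rise.

{"op": "drive_tool", "data": {
  "motion": [0,0,0,0,0,0,16,0,0,0,0,0,0,20,0,0,0,0,0,0,28,0,0,0,0,0,0,40,0,0,0,0,0,0,55,0,0,0,0,0,0,60],
  "force": 20
}}

```text
t: 30.95
tcp_pos: [0.4192, 0.3444, 0.0261]
tool_rot: [0.751, 0.661, 0.0, 0.0]
force: [-0.4, -0.2, -0.1]
finger_gap: 0.703
```

{"op": "drive_tool", "data": {
  "motion": [0,0,-10,0,0,0,60,0,0,-40,0,0,0,60,0,0,-80,0,0,0,60,0,0,-120,0,0,0,60,0,0,-150,0,0,0,60]
}}

```text
t: 31.58
tcp_pos: [0.4194, 0.3447, 0.1787]
tool_rot: [0.751, 0.661, 0.001, 0.001]
force: [0.9, -0.4, 0.0]
finger_gap: 0.699
```

Run:
```python
from h import *
st(); go([.41,-.2,.22],1.9)
s=manip.snapshot("side"); cv2.imwrite("pics/s23.png",s["color"][:,:,::-1]); crop(s,"s23a.png",220,130,70,60,10)
```

```text
t 31.57 tcp [419.4  344.69 178.66] psi -7.28 z [ 3.e-03  8.e-04 -1.e+00] F [ 0.91 -0.41  0.03] M [0.065 0.029 0.012] gap 59.73 q6 0.61
shift [-541.44   59.82  -41.81] rot [ 0.17 -0.05 -9.18] t 31.575
```

View pics/s23a.png

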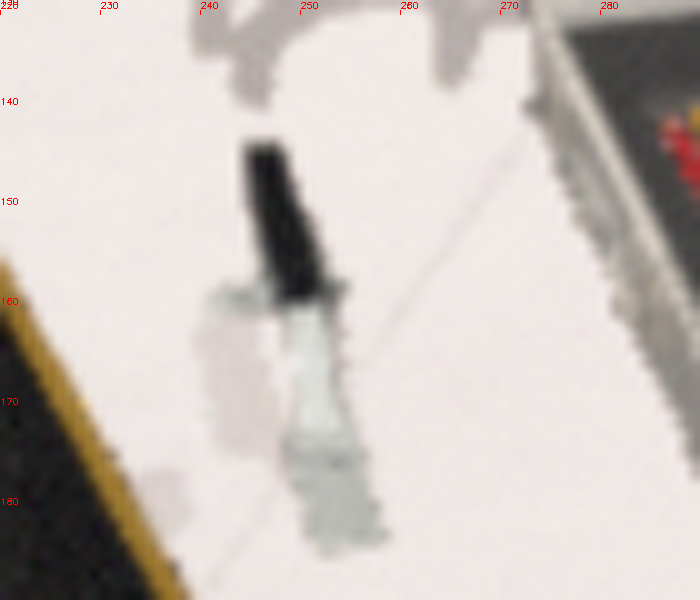

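The lifter stands where it started, at about (250,165) in the side view. Next, the wrist camera checks the disc in the nest.

{"op": "drive_tool", "data": {
  "motion": [-50,6,-42,0,0,-1,60,-110,12,-42,0,0,-2,60,-172,19,-42,0,0,-3,60,-234,26,-42,0,0,-4,60,-296,33,-42,0,0,-5,60,-358,40,-42,0,0,-6,60,-420,46,-42,0,0,-7,60,-470,52,-42,0,0,-8,60]
}}

```text
t: 32.62
tcp_pos: [0.4127, -0.1294, 0.2226]
tool_rot: [0.703, 0.711, 0.005, 0.002]
force: [0.6, -0.2, -1.0]
finger_gap: 0.702
```

{"op": "drive_tool", "data": {
  "motion": [-40,4,0,0,0,-1.2,60,-60,5,0,0,0,-1.2,60,-60,5,0,0,0,-1.2,60,-60,5,0,0,0,-1.2,60]
}}

```text
t: 33.12
tcp_pos: [0.4178, -0.1875, 0.2223]
tool_rot: [0.695, 0.719, 0.005, 0.001]
force: [-0.2, -0.4, -0.1]
finger_gap: 0.701
```

Run:
```python
from h import *
st()
s=manip.snapshot("wrist"); cv2.imwrite("pics/w20.png",s["color"][:,:,::-1]); np.save("w20.npy",s,allow_pickle=True)
```

```text
t 33.12 tcp [ 417.77 -187.47  222.26] psi 1.95 z [ 0.0087  0.005  -1.    ] F [-0.22 -0.45 -0.11] M [-0.007  0.001  0.02 ] gap 59.89 q6 -0.71
```

View pics/w20.png

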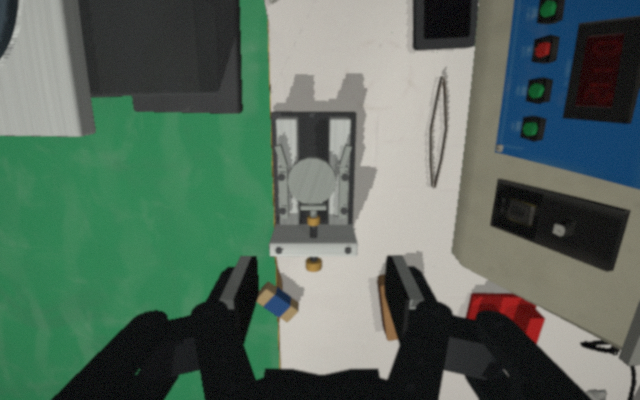

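Run:
```python
from h import *
s=np.load("w20.npy",allow_pickle=True).item()
crop(s,"w20a.png",270,150,80,65,10)
crop(s,"w20b.png",265,105,100,75,8)
```

```text
(no output)
```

View pics/w20a.png

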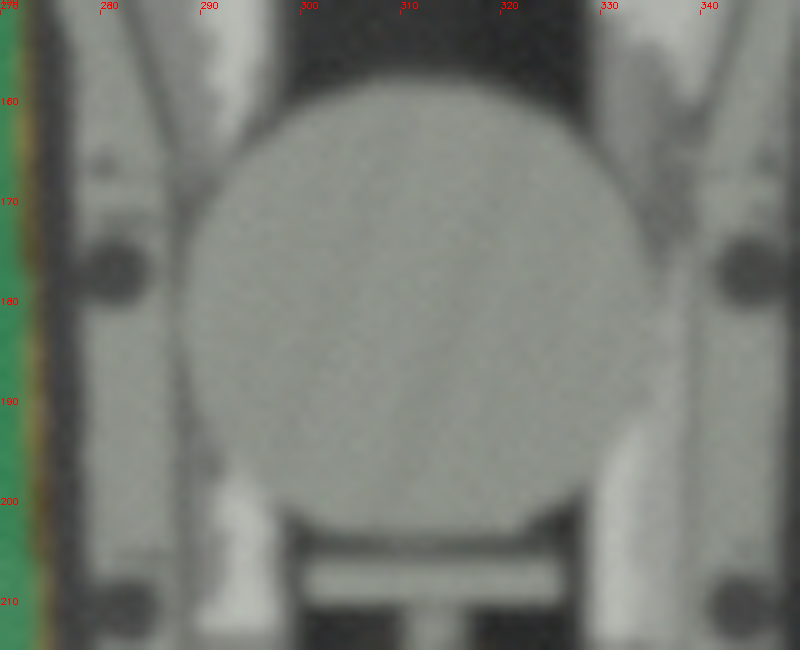

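View pics/w20b.png

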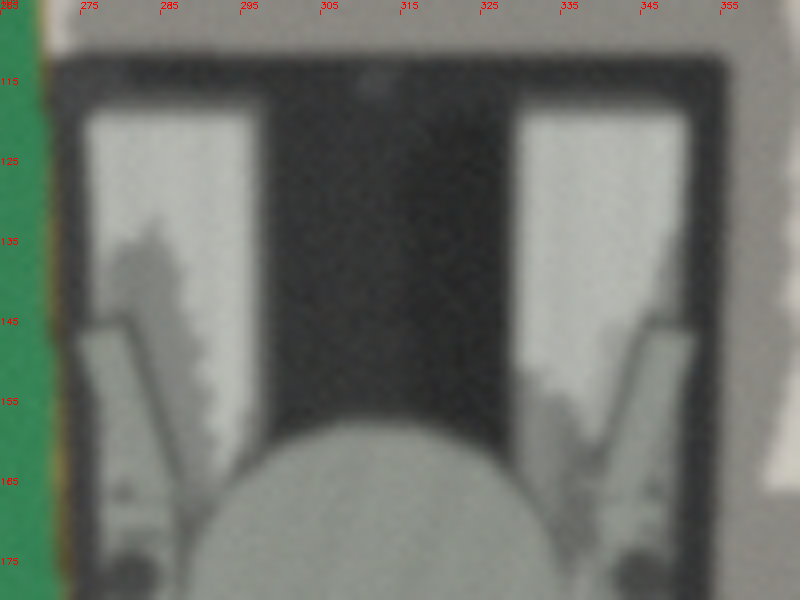

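Run:
```python
from fit import *
s=np.load("w20.npy",allow_pickle=True).item()
B=lambda x,y:c(265,105,x,y); A=lambda x,y:c(270,150,x,y,10)
# mouth corners
x=fit(s,[(-50,-16,40),(-50,16,40),(60,-16,40),(60,16,40)],[B(265,107),B(515,105),(np.nan,np.nan),(np.nan,np.nan)],[.41,-.18,-1.536]) if 0 else None
yaw=np.radians(-88.05); D=np.array([np.cos(yaw),np.sin(yaw)]); N=np.array([-D[1],D[0]])
m=(pt(s,*B(265,107),.04)+pt(s,*B(515,105),.04))/2; o=m[:2]+D*.05
f=lambda p:((p[:2]-o)@D*1000,(p[:2]-o)@N*1000)
for nm,q,z in(("disc rear",(420,75),.05),("disc L",(185,305),.05),("disc R",(653,305),.05),("disc front",(415,533),.05),("plate front top",(430,560),.052),("dark line start",(430,533),.052),("plate back",(430,606),.052)):
    print(nm,np.round(f(pt(s,*A(*q),z)),2))
```

```text
disc rear [-13.8   -1.79]
disc L [  9.01 -25.08]
disc R [ 9.1  20.95]
disc front [32.73 -2.68]
plate front top [34.91 -1.16]
dark line start [32.06 -1.13]
plate back [39.81 -1.19]
```

Run:
```python
from fit import *
yaw=np.radians(-88.05); D=np.array([np.cos(yaw),np.sin(yaw)])
s3=np.load("w3.npy",allow_pickle=True).item(); s20=np.load("w20.npy",allow_pickle=True).item()
crop(s3,"w3c.png",285,150,75,65,10); crop(s20,"w20c.png",277,168,75,65,10)
# profile of brightness along plate centre columns
def prof(s,x):
    g=s["color"].mean(2); return g
for nm,s,cols,rows in(("w3",s3,(312,320),(180,195)),("w20",s20,(302,308),(198,214)),("w20r",s20,(316,322),(198,214))):
    g=s["color"].astype(float).mean(2)[rows[0]:rows[1],cols[0]:cols[1]].mean(1); print(nm,rows[0],g.round(0).tolist())
for nm,s,cols,rows in(("w3 screwL",s3,(288,300),(184,202)),("w3 screwR",s3,(346,358),(183,200)),("w20 L",s20,(276,289),(203,220)),("w20 R",s20,(338,350),(203,220)),("w3 uL",s3,(287,298),(153,168)),("w20 uL",s20,(276,287),(170,185)),("w3 uR",s3,(347,357),(152,166)),("w20 uR",s20,(340,350),(170,185))):
    g=s["color"].astype(float).mean(2)[rows[0]:rows[1],cols[0]:cols[1]]
    w=np.clip(110-g,0,None); v,u=np.mgrid[rows[0]:rows[1],cols[0]:cols[1]]; cu,cv=(w*u).sum()/w.sum(),(w*v).sum()/w.sum()
    print(nm,round(cu,2),round(cv,2),"along",(pt(s,cu,cv,.05)[:2]@D*1000).round(2))
```

```text
w3 180 [51.0, 52.0, 50.0, 54.0, 65.0, 81.0, 103.0, 128.0, 138.0, 134.0, 111.0, 78.0, 58.0, 53.0, 51.0]
w20 198 [143.0, 142.0, 142.0, 139.0, 127.0, 102.0, 86.0, 97.0, 121.0, 138.0, 144.0, 132.0, 94.0, 58.0, 50.0, 50.0]
w20r 198 [141.0, 140.0, 141.0, 139.0, 130.0, 107.0, 88.0, 96.0, 121.0, 138.0, 142.0, 130.0, 95.0, 62.0, 56.0, 53.0]
w3 screwL 290.45 193.15 along 237.1
w3 screwR 354.82 190.7 along 236.49
w20 L 278.63 211.54 along 237.42
w20 R 346.61 210.78 along 236.77
w3 uL 289.5 160.19 along 200.88
w20 uL 278.71 177.06 along 201.43
w3 uR 353.73 158.33 along 200.99
w20 uR 346.41 176.83 along 201.31
```

View pics/w3c.png

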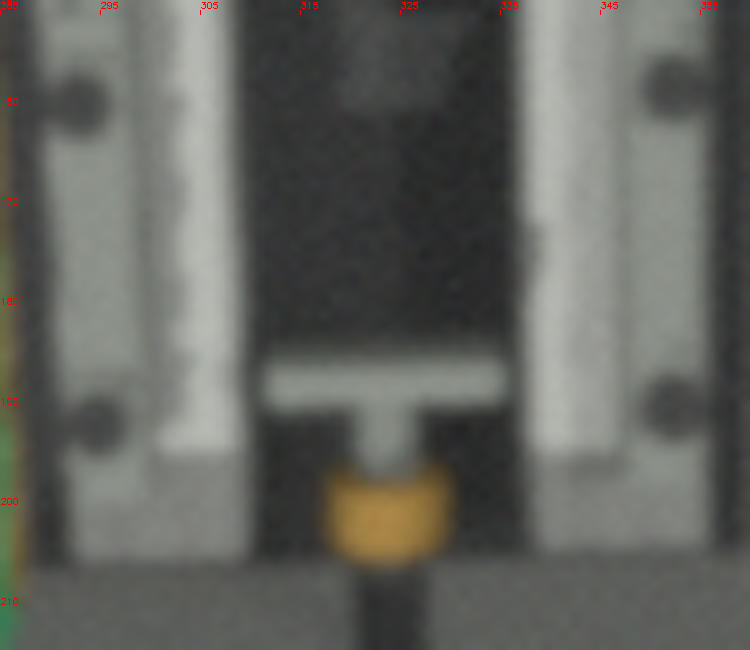

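View pics/w20c.png

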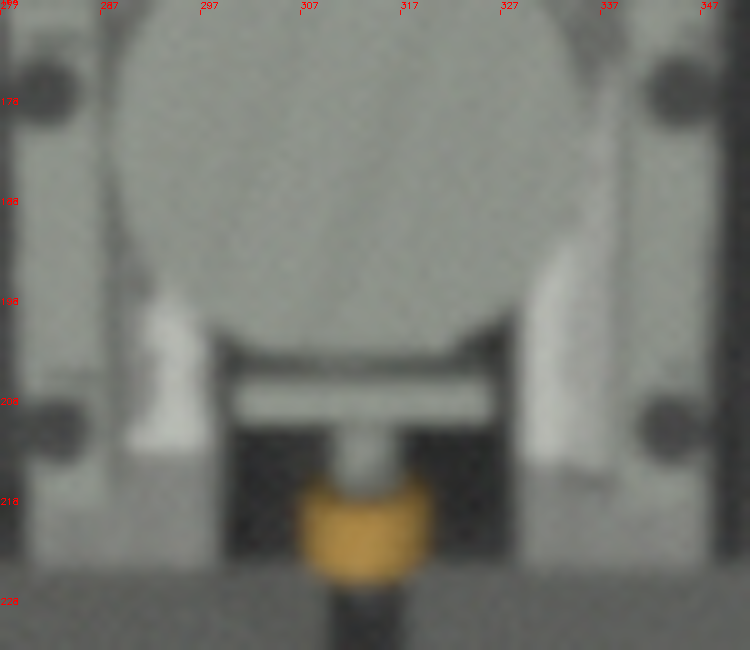

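Run:
```python
from fit import *
yaw=np.radians(-88.05); D=np.array([np.cos(yaw),np.sin(yaw)])
s3=np.load("w3.npy",allow_pickle=True).item(); s20=np.load("w20.npy",allow_pickle=True).item()
# mean of 4 screws
a3=(237.1+236.49+200.88+200.99)/4; a20=(237.42+236.77+201.43+201.31)/4
for nm,s,a,us in(("w3",s3,a3,[(312,320),(326,333)]),("w20",s20,a20,[(302,309),(316,323)])):
    for u in us:
        g=s["color"].astype(float).mean(2)[:,u[0]:u[1]].mean(1)
        r0=184 if nm=="w3" else 204
        pk=r0+np.argmax(g[r0:r0+10]); bg=g[pk+4:pk+6].mean(); h=(g[pk]+bg)/2
        r=pk
        while g[r+1]>h: r+=1
        sub=r+(g[r]-h)/(g[r]-g[r+1])
        print(nm,u,"row",round(sub,2),"back edge rel screws",round(pt(s,np.mean(u)-.5,sub,.052)[:2]@D*1000-a,2))
    # gold collar centroid
    im=s["color"].astype(float); r=(192,208) if nm=="w3" else (212,229); cc=(315,332) if nm=="w3" else (304,322)
    sub=im[r[0]:r[1],cc[0]:cc[1]]; w=np.clip(sub[:,:,0]-sub[:,:,2]-30,0,None); v,x=np.mgrid[r[0]:r[1],cc[0]:cc[1]]
    print(nm,"gold",round(pt(s,(w*x).sum()/w.sum(),(w*v).sum()/w.sum(),.047)[:2]@D*1000-a,2))
```

```text
w3 (312, 320) row 190.43 back edge rel screws 15.4
w3 (326, 333) row 190.08 back edge rel screws 15.47
w3 gold 29.84
w20 (302, 309) row 209.91 back edge rel screws 15.77
w20 (316, 323) row 209.91 back edge rel screws 15.81
w20 gold 30.08
```

Run:
```python
from h import *
s=manip.snapshot("side")
yaw=np.radians(-88.05); D=np.array([np.cos(yaw),np.sin(yaw),0])
p=np.array([.4115,-.191,.05]); print("px per mm",(proj(s,p+D*.001)-proj(s,p)))
crop(s,"s24.png",275,215,75,65,10)
ims={n:cv2.imread(f"pics/{n}.png").astype(np.float32) for n in("s15","s16","s17","s18","s19","s20","s22","s24")}
def sh(a,b,x0,y0,w,h):
    A=cv2.GaussianBlur(a,(0,0),5)[y0:y0+h,x0:x0+w].mean(2);B=cv2.GaussianBlur(b,(0,0),5)[y0:y0+h,x0:x0+w].mean(2)
    M=np.eye(2,3,dtype=np.float32)
    try: cc,M=cv2.findTransformECC(A,B,M,cv2.MOTION_TRANSLATION,(3,300,1e-7),None,5); return (M[:,2]/10).round(2).tolist(),round(cc,3)
    except cv2.error as e: return "fail"
for n in("s16","s17","s18","s19","s20","s22"):
    print(n,"front",sh(ims["s24"],ims[n],210,420,190,95),"plate+gold",sh(ims["s24"],ims[n],290,495,140,70),"R",sh(ims["s24"],ims[n],370,400,70,90),"fixed",sh(ims["s24"],ims[n],460,430,80,90))
```

```text
px per mm [[0.16998306 0.25893694]]
s16 front ([-0.09000000357627869, -0.17000000178813934], 0.944) plate+gold ([0.05999999865889549, -0.009999999776482582], 0.991) R ([0.05999999865889549, -0.41999998688697815], 0.778) fixed ([0.009999999776482582, 0.019999999552965164], 0.995)
s17 front ([0.009999999776482582, 0.09000000357627869], 0.917) plate+gold ([-0.029999999329447746, 0.11999999731779099], 0.963) R ([0.029999999329447746, -0.009999999776482582], 0.982) fixed ([-0.009999999776482582, -0.009999999776482582], 0.996)
s18 front ([0.05999999865889549, 0.10999999940395355], 0.95) plate+gold ([-0.029999999329447746, 0.09000000357627869], 0.979) R ([-0.0, -0.009999999776482582], 0.994) fixed ([0.0, -0.009999999776482582], 0.999)
s19 front ([0.20000000298023224, 0.33000001311302185], 0.892) plate+gold ([0.03999999910593033, 0.20999999344348907], 0.943) R ([0.3799999952316284, 0.09000000357627869], 0.809) fixed ([0.009999999776482582, -0.009999999776482582], 0.985)
s20 front ([-0.019999999552965164, 0.029999999329447746], 0.973) plate+gold ([0.0, -0.0], 0.999) R ([0.029999999329447746, -0.019999999552965164], 0.983) fixed ([0.009999999776482582, -0.009999999776482582], 0.996)
s22 front ([0.009999999776482582, 0.05000000074505806], 0.975) plate+gold ([-0.009999999776482582, -0.019999999552965164], 0.987) R ([0.15000000596046448, -0.05000000074505806], 0.884) fixed ([-0.0, -0.009999999776482582], 0.996)
```

Run:
```python
from h import *
s=manip.snapshot("side"); cv2.imwrite("pics/s25.png",s["color"][:,:,::-1]); st()
manip.sign_off()
```

```text
t 33.27 tcp [ 418.21 -187.7   222.47] psi 2.0 z [ 0.0094  0.004  -0.9999] F [-0.57 -0.83 -0.12] M [0.024 0.035 0.012] gap 60.3 q6 -0.71
the job is handed in; nothing more can be done
```

View pics/s25.png

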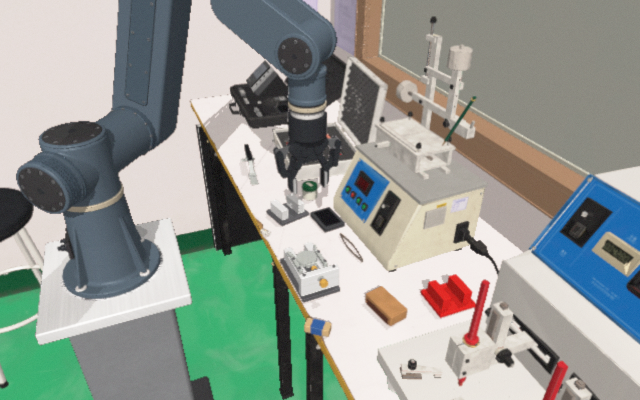

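The job is handed in at t = 33.3 s. I gripped the lifter, scooped the disc off the stand and carried it level to the nest. I slid it home against the plunger, held it there for over half a second, and drew the lifter slowly straight back. The lifter then went back to its starting place on the table.

**Last checks:**
- **Disc:** it lies flat on the nest's rails, with its centre about 9 mm along the nest. It leans against the low-x guide, so by geometry it is at most 1.5 mm off the middle line. One image measurement read about 2 mm off.
- **Plunger at rest:** the wrist images before and after show it still held in by about 0.35 mm, a sub-pixel estimate.
- **Plunger at the peak:** about 1.5 mm in, from disc movement in the side images and arm travel.
- **Lifter and bystanders:** the lifter stands upright and clear of nest and stand. No bystander looks moved in the side view; I did not measure them.

**Disagreements:**
- **Push force:** it read 7–9 N at the wrist, above the aimed 5 N. I put the rest down to friction on the rails and the guide.
- **Dark line:** a dark line 2–3 px wide shows between disc and plunger in the last wrist picture. I take it as edge chamfers and shadow rather than a gap.

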